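Complete an adapter kit and lift the carrier by its bail, level

TASK

Complete the kit in the grey four-pocket carrier: set the loose plug module down in the empty module pocket beside its fellow and the two loose white caps, one each, in the two cap pockets, all seated upright. Then swing the carrier's folded bail handle up, lift the carrier off the bench by the bail's grip without tipping it or spilling a part, and finish while holding it still and level in the air, about 10 cm clear of the bench, ready to be handed over. Leave the gauge, the dongle, the tape and the steel cup where they are.

Things in the scene. Friction and masses are not known exactly. Their poses are not given: they have to be found in the camera images.
- carrier: Kit carrier: low grey tray with aluminium end plates and a wire bail; loose, about 0.4 kg. Origin: centre of underside. x across, y along the bail's hinge, z up. Tray 134 (x) x 136 (y) mm, floor at z = 8, pocket walls 4 thick, tops at z = 24. Pockets in two rows, x = +-37; between the rows a finger channel (x = -7 to 7). End plates at y = +-70, 30 wide at the top, rise to z = 75.
- carrier_feet: The two rubber runners under the carrier, 4 mm high, fixed to it (origin and axes as the carrier's).
- bail (a joint): Bail angle, rad, about its pivots (carrier x = 0, z = 60 mm, axis along y). 0: folded to the carrier's +x side, 10 degrees below level, on its stop (so at the start); 1.745: straight up; 2.79: folded to the -x side. It swings almost freely and falls when let go.
- bail_grip (a point): Centre of the bail's grip: a straight black rubber sleeve 14 mm thick, 90 mm long along the carrier's y, 105 mm from the pivot axis. Folded it is at carrier x = +103, z = 42 mm, 36 mm clear of the parts in the pockets; upright at x = 0, z = 165 mm. Pinch it across, from above; pinched lightly (8 N) the sleeve turns between the fingers as the bail swings, held hard it drags the carrier.
- module_pocket_far (a point): Floor centre of the module pocket at carrier (+37, +28, 8) mm, which already holds a module. Module pockets are 52 mm wide in x, 72 mm long in y, 16 mm deep. Axes as the carrier's.
- module_pocket_near (a point): Floor centre of the empty module pocket, carrier (-37, +28, 8) mm, 52 mm in x, 72 mm in y, 16 mm deep. Place its module gripped across the carrier's x. Axes as the carrier's.
- cap_pocket_far (a point): Floor centre of an empty cap pocket, carrier (+37, -38, 8) mm, 52 x 52 mm, 16 mm deep. Place a cap gripped across the carrier's x: one finger comes down over the channel, the other over the outer wall. Axes as the carrier's.
- cap_pocket_near (a point): Floor centre of the other empty cap pocket, carrier (-37, -38, 8) mm, 52 x 52 mm, 16 mm deep. Axes as the carrier's.
- module_loose: The loose plug module: a white plug half with a leaning green circuit board, 66 (its x) x 43 (its y) x 42 mm high, 38 g, standing on the bench. Origin: centre of its underside. Its y flanks are flat and upright; above 20 mm they reach from x = -28 to +10, so pinch it across y at x = -5. It goes in a pocket with its x along the carrier's y, either way round.
- module_in: An identical plug module, already seated in the far module pocket. Origin: centre of its underside.
- cap_a: A loose white moulded cap, 46 x 46 x 43 mm, 14 g, closed top upward, standing on the bench. Origin: centre of its underside. Grip across two facing flanks (its x or its y).
- cap_b: A second identical white cap. Origin: centre of its underside.
- gauge_block: Bystander: flat square gauge with a square recess, 66 x 66 x 18 mm. Origin: centre of its underside.
- usb_load: Bystander: small black dongle, 66 x 22 x 11 mm. Origin: centre of its underside.
- tape_blue: Bystander: small dark roll of tape lying flat, 51 x 48 x 19 mm. Origin: centre of its underside.
- steel_cup: Bystander: small open steel cup, 64 mm across, 35 mm high. Origin: centre of its underside.

How it is judged:
On the way:
1. the kit is complete: both modules and both caps seated upright in their own pockets and let go, the carrier still standing on the bench (horizontal distance between module_in and module_pocket_far below 0.01 m and z of module_in in the frame of carrier between 0.002 and 0.014 m and angle between each of module_in, module_loose's own z axis and vertical below 0.2 rad and horizontal distance between module_loose and module_pocket_near below 0.01 m and z of module_loose in the frame of carrier between 0.002 and 0.014 m and (((horizontal distance between cap_a and cap_pocket_far below 0.01 m and z of cap_a in the frame of carrier between 0.002 and 0.014 m and angle between cap_a's own z axis and vertical below 0.2 rad) and (horizontal distance between cap_b and cap_pocket_near below 0.01 m and z of cap_b in the frame of carrier between 0.002 and 0.014 m and angle between cap_b's own z axis and vertical below 0.2 rad)) or ((horizontal distance between cap_b and cap_pocket_far below 0.01 m and z of cap_b in the frame of carrier between 0.002 and 0.014 m and angle between cap_b's own z axis and vertical below 0.2 rad) and (horizontal distance between cap_a and cap_pocket_near below 0.01 m and z of cap_a in the frame of carrier between 0.002 and 0.014 m and angle between cap_a's own z axis and vertical below 0.2 rad))) and contact force between the fingers and module_loose below 0.1 N and contact force between the fingers and cap_a below 0.1 N and contact force between the fingers and cap_b below 0.1 N and height (world z) of carrier below 0.005 m), for 0.2 s.
At the end, for the whole second after the job is handed in: Held by the bail grip: bail upright within 0.55 rad, carrier more than 60 mm up, tilt under 0.10 rad, slower than 20 mm/s, feet touching nothing; modules in the module pockets, a cap in each cap pocket, within 10 mm of centre, seated, upright within 0.2 rad and not touched by the fingers (horizontal distance between module_in and module_pocket_far below 0.01 m and z of module_in in the frame of carrier between 0.002 and 0.014 m and angle between each of module_in, module_loose's own z axis and vertical below 0.2 rad and horizontal distance between module_loose and module_pocket_near below 0.01 m and z of module_loose in the frame of carrier between 0.002 and 0.014 m and (((horizontal distance between cap_a and cap_pocket_far below 0.01 m and z of cap_a in the frame of carrier between 0.002 and 0.014 m and angle between cap_a's own z axis and vertical below 0.2 rad) and (horizontal distance between cap_b and cap_pocket_near below 0.01 m and z of cap_b in the frame of carrier between 0.002 and 0.014 m and angle between cap_b's own z axis and vertical below 0.2 rad)) or ((horizontal distance between cap_b and cap_pocket_far below 0.01 m and z of cap_b in the frame of carrier between 0.002 and 0.014 m and angle between cap_b's own z axis and vertical below 0.2 rad) and (horizontal distance between cap_a and cap_pocket_near below 0.01 m and z of cap_a in the frame of carrier between 0.002 and 0.014 m and angle between cap_a's own z axis and vertical below 0.2 rad))) and contact force between the fingers and module_loose below 0.1 N and contact force between the fingers and cap_a below 0.1 N and contact force between the fingers and cap_b below 0.1 N and height (world z) of carrier above 0.06 m and angle between carrier's own z axis and vertical below 0.1 rad and linear speed of carrier below 0.02 m/s and angular speed of carrier below 0.15 rad/s and value of joint bail between 1.2 and 2.3 rad and distance between the grasp point and bail_grip below 0.045 m and contact force between the fingers and carrier above 2 N and contact force between carrier_feet and anything else below 0.1 N); the arm keeps its last pose, push and grip.
It fails at once if the carrier is tipped by more than 0.35 rad (angle between carrier's own z axis and vertical above 0.35 rad).
It fails at once if the gauge, the dongle, the tape or the steel cup is moved by more than 30 mm (distance of any of gauge_block, usb_load, tape_blue, steel_cup from where it was at the start of the episode above 0.03 m).
It also fails if it takes over 70 s, if anything falls off the work surface, if the arm or the gripper's body presses on something with over 40 N, if the wrist force passes 120 N, or if a joint passes its speed limit or range.

ROBOT

A 7-joint arm with a two-finger parallel gripper is mounted at the origin on a cart in front of the work surface, level with it; the furniture and walls round the work are solid. World frame = base frame: x ahead of the robot, y to its left, z up, the work surface at z = 0. Lengths are in m, angles in rad, forces in N, time in s.
With the tool pointing down it reaches from about 0.35 to 0.9 m from the base axis. Payload 8.1 kg.
Tool frame: the origin (TCP) lies at the very end of the fingers, on their centre line; the grasp point (between the pads) lies arm.grip_point_offset behind it (arm.grip_point_offset is the distance from the TCP to the grasp point, in m); z points along the fingers, y is the line along which they close (so a half turn about z gives the same grasp; the last joint's range is limited). The gripper opens to 92 mm and grips with 3 to 60 N. Pads are 19 mm wide; open, the fingers measure 130 mm over their backs; the gripper's body (75 mm by 190 mm) begins 47 mm behind the grasp point.
Start: joints at [1.125, 0.434, 0.025, 1.573, -0.012, 1.134, -0.075], TCP at [0.21, -0.589, 0.205] pointing down, gripper open.
Joint ranges: [-2.62, 2.62], [-0.44, 2.09], [-1.27, 1.32], [0.08, 2.57], [-1.32, 4.46], [0.12, 2], [-2.74, 2.74]. Speed limits (rad/s): [2.22, 2.22, 3.01, 3.01, 3.14, 3.14, 3.14].

INTERFACE

Orientations are given as a rotation vector (axis times angle).
In Python, from cell import arm gives the robot as it stands. The module is installed in compiled form; this text tells all that it offers.
- The arm moves only by the shell command python3 -m creep 'ROWS' [OPENING] [FORCE]. ROWS is JSON, a list of rows, each a list of 6 numbers: the shift along the tool's x, y, z scaled (see below), then the turn, a rotation vector about the tool's x, y, z scaled (see below). A call has 1 to 20 rows; each row shifts and turns the commanded pose from where the row before left it, along the tool's axes as they then stand; what a row does not reach is not made up. The controller multiplies each number of a shift by 0.4 m and each number of a turn by 120 degrees. A row lasts 1/12 s, in which the tool goes at most 41.7 mm and 7.16 degrees, less where a joint would pass 70% of its speed; a pose out of reach is approached as far as the arm can. A call with a number of a shift or a turn outside -1 to 1 is refused whole. A call with a gripper value outside its range is refused whole. OPENING is the closure, from -1 (fully open) to 1 (shut), set as the call begins (- or left out, the last holds). The fingers move at their own pace and stop on an object; FORCE is the grip in N (left out, the last holds). Time passes only in rows, so rows that do not move let the fingers close. It gives the time, the measured TCP pose, the force, the opening and the grip force at its end, in the units of the state.
- arm.observe(): the state, without advancing time (a new reading comes with each control period).
- arm.get_image(name): name is "side" or "top" or "wrist"; returns a dict with "frame" (420x560x3 uint8, red, green, blue), "intrinsics" (3x3 intrinsics, pixels), "rvec" (rotation vector, rad) and "tvec" (3), from world to camera coordinates, as OpenCV has them; the wrist camera has in their place "mount" (4x4, takes a point from camera to tool coordinates, whose origin is the TCP and whose axes are the flange's). Camera axes: x right, y down, z forward; pixel columns grow to the right and rows downward; lengths in m; the calibration is good to about 2 mm. The wrist camera is an equidistant fisheye: a pixel r from the principal point sees the ray r / f radians off the axis. A picture is of the moment at which its call begins: read the wrist's pose just before it. There is no depth.
- arm.sign_off(): hands the job in; it is judged then, once.
The state is a dict: "clock": time; "joints": joint angles; "dq": joint speeds; "joint_efforts": joint torques, N m; "position": TCP position; "ee_rot": TCP orientation; "force": force on the tool from outside, world axes, zero at the start; "ft_torque": the same for the moment, N m; "width": opening from 0.0 (shut) to 1.0 (fully open); "gripper_force": force on a finger pad.
Only numpy, scipy, OpenCV 4.12 (cv2) and the standard library are available. Lean on these libraries where they do the work, as an engineer would, in place of code of your own. Each camera call takes 0.05 s, during which the arm holds its last target. There are 200 camera calls.

## Working session

There is one attempt and no reset: what is moved stays moved. The work goes in short steps, Python scripts to look and compute and a shell command to move; the robot and the scene stay as the last step left them, time stands still between calls to the robot, and variables do not carry over. Pictures are saved under pics/ and viewed, at most 10 in all, crops included, and the job is handed in when it is done.

```bash
mkdir -p pics; python3 - <<'E'
from cell import arm
import cv2,numpy as np
s=arm.observe();print({k:np.round(v,3).tolist() for k,v in s.items()},arm.grip_point_offset)
for n in("top","side"):
    d=arm.get_image(n);cv2.imwrite(f"pics/{n}0.png",cv2.resize(d["frame"][:,:,::-1],(800,600),interpolation=cv2.INTER_CUBIC))
    R=cv2.Rodrigues(np.array(d["rvec"]))[0];print(n,np.round(-R.T@np.array(d["tvec"]).ravel(),3),np.round(d["intrinsics"],1).tolist(),np.round(R,3).tolist())
E
```

```text
{'clock': 0.0, 'joints': [1.125, 0.435, 0.025, 1.574, -0.012, 1.134, -0.075], 'dq': [-0.001, 0.002, 0.001, 0.0, -0.0, 0.002, -0.001], 'joint_efforts': [-0.0, -66.785, 0.985, -31.446, -0.06, 0.043, 0.0], 'position': [0.21, -0.588, 0.204], 'ee_rot': [-3.094, -0.535, 0.001], 'force': [0.482, 0.694, 0.386], 'ft_torque': [-0.01, -0.025, -0.026], 'gripper_force': 0.0, 'width': 1.003} 0.0188
top [0.484 0.082 0.942] [[381.5, 0.0, 278.3], [0.0, 381.5, 210.8], [0.0, 0.0, 1.0]] [[0.0, -1.0, 0.016], [-0.997, -0.001, -0.073], [0.073, -0.016, -0.997]]
side [0.167 0.719 0.551] [[396.1, 0.0, 279.4], [0.0, 396.1, 209.4], [0.0, 0.0, 1.0]] [[-0.858, -0.514, 0.014], [-0.284, 0.451, -0.846], [0.428, -0.729, -0.533]]
```

View pics/top0.png

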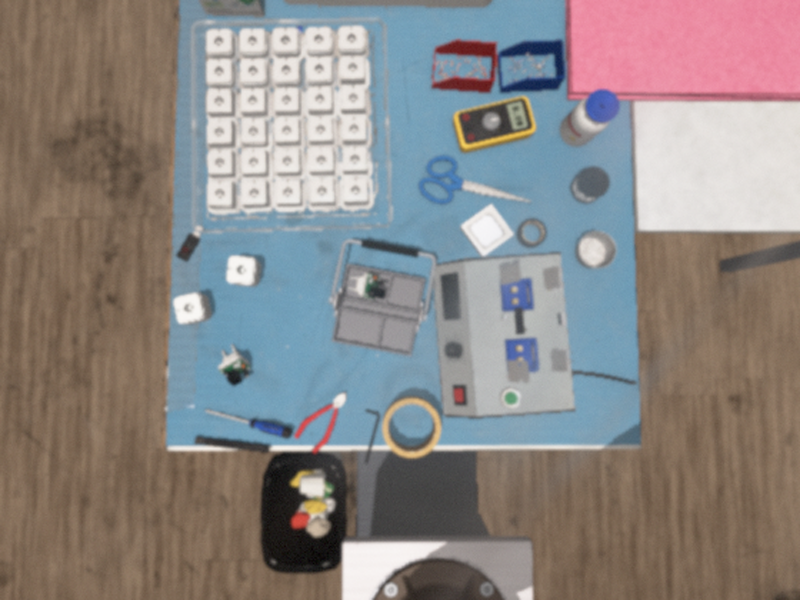

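View pics/side0.png

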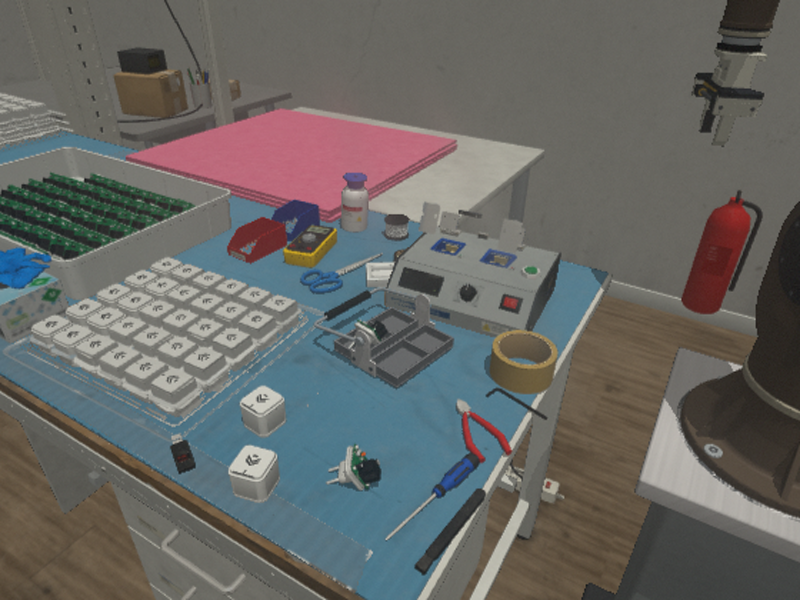

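The top view (800x600 scale) shows the carrier at about (380,300) with the bail folded toward +x. The caps are at (242,270) and (190,308), and the loose module is at (235,365). The tall grey instrument stands right of the carrier at (505,335). Next is an enlarged crop of the parts.

```bash
cat > h.py <<'E'
from cell import arm
import cv2,numpy as np
def ray(d,u,v,z):
    R=cv2.Rodrigues(np.array(d["rvec"]))[0];c=-R.T@np.array(d["tvec"]).ravel()
    K=np.array(d["intrinsics"]);r=R.T@np.linalg.inv(K)@[u,v,1]
    return c+r*(z-c[2])/r[2]
def proj(d,P):
    return cv2.projectPoints(np.array(P,float).reshape(-1,3),np.array(d["rvec"]),np.array(d["tvec"]),np.array(d["intrinsics"]),None)[0].reshape(-1,2)
E
python3 - <<'E'
from h import *
d=arm.get_image("top");f=d["frame"][:,:,::-1]
s=arm.get_image("side");g=s["frame"][:,:,::-1]
def crop(f,x,y,w,h,k,n):
    c=cv2.resize(f[y:y+h,x:x+w],None,fx=k,fy=k,interpolation=cv2.INTER_CUBIC)
    for i in range(x-x%10+10,x+w,10):cv2.line(c,((i-x)*k,0),((i-x)*k,6),(0,0,255),1);cv2.putText(c,str(i),((i-x)*k-9,16),0,.35,(0,0,255),1) if i%20==0 else 0
    for i in range(y-y%10+10,y+h,10):cv2.line(c,(0,(i-y)*k),(6,(i-y)*k),(0,0,255),1);cv2.putText(c,str(i),(8,(i-y)*k+4),0,.35,(0,0,255),1)
    cv2.imwrite(n,c)
crop(f,115,160,200,120,4,"pics/t1.png")
crop(g,140,190,190,160,4,"pics/s1.png")
E
```

```text
(no output)
```

View pics/t1.png

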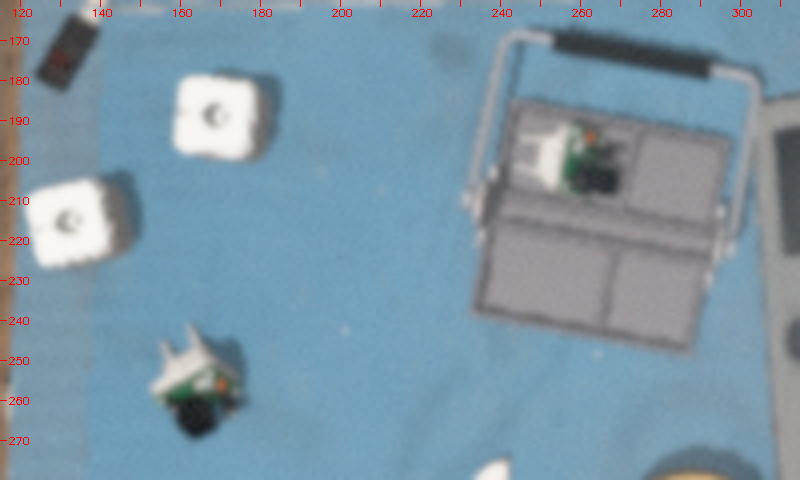

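View pics/s1.png

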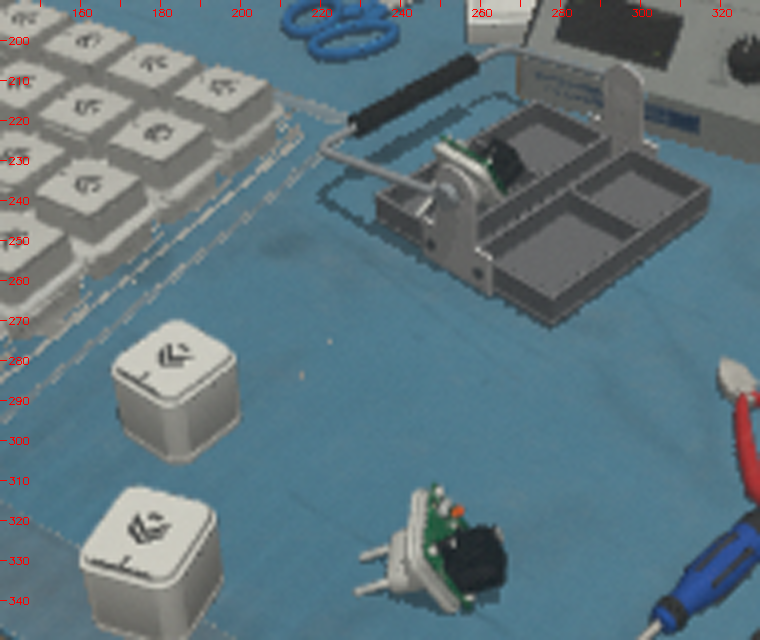

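The crop gives the tray corners at about (518,98), (730,138), (475,311) and (690,353), the grip centre at (632,55) and the cap centres at (216,116) and (69,221). The loose module's pins point up-left. I'll fit poses from both views.

```bash
cat >> h.py <<'E'
from scipy.spatial.transform import Rotation as Ro
def go(x,y,z,yaw=None):
    """tool-frame shift (scaled) to reach world TCP xyz, and turn (scaled) to make closing axis (tool y) at angle yaw (mod pi), pointing down"""
    s=arm.observe();R=Ro.from_rotvec(s["ee_rot"]);p=np.array(s["position"])
    sh=R.inv().apply(np.array([x,y,z])-p)/.4
    M=R.as_matrix();c=np.arctan2(M[1,1],M[0,1]);out=[sh.round(4).tolist(),"yaw now",round(c,3),"p",p.round(4).tolist()]
    if yaw is not None:
        best=None
        for k in(-1,0,1):
            a=yaw+k*np.pi; T=np.array([[np.sin(a),np.cos(a),0],[-np.cos(a),np.sin(a),0],[0,0,-1]])
            if np.linalg.det(T)<0:T[:,0]*=-1
            rv=(R.inv()*Ro.from_matrix(T)).as_rotvec()
            e=(round(float(np.linalg.norm(rv)),3),(rv/np.radians(120)).round(4).tolist())
            if best is None or e<best:best=e
        out+=["turn(rad)",best]
    print(*out)
E
python3 - <<'E'
from h import *
from scipy.optimize import least_squares as ls
t=arm.get_image("top");s=arm.get_image("side")
T=lambda u,v:[115+u/4,160+v/4]
S=lambda u,v:[140+u/4,190+v/4]
X=lambda p,L:np.array([[p[0]+np.cos(p[2])*a-np.sin(p[2])*b,p[1]+np.sin(p[2])*a+np.cos(p[2])*b,c] for a,b,c in L])
h=.067;k=.068
Lt=[(h,k,.024),(h,-k,.024),(-h,k,.024),(-h,-k,.024),(.103,0,.042)]
Pt=[T(518,98),T(730,138),T(475,311),T(690,353),T(632,55)]
Ls=[(h,-k,.024),(-h,-k,.024),(-h,k,.024),(h,k,.024)];Ps=[S(538,101),S(711,186),S(553,302),S(378,197)]
for nm,L1,P1,L2,P2 in [("both",Lt,Pt,Ls,Ps),("top",Lt,Pt,[],[]),("side",[],[],Ls,Ps)]:
    f=lambda p:np.concatenate([(proj(d,X(p,L))-np.array(P)).ravel() for d,L,P in((t,L1,P1),(s,L2,P2)) if L])
    r=ls(f,[.45,.02,-.2]);print(nm,r.x.round(4),r.fun.round(1))
for n,a,b in[("cap1",(216,116),(178,355)),("cap2",(69,221),(148,527))]:
    print(n,ray(t,*T(*a),.043).round(4),ray(s,*S(*b),.043).round(4))
for n,q in[("cap1",[(181,76),(258,78),(254,160),(175,153)]),("cap2",[(25,190),(104,180),(116,256),(42,268)])]:
    w=np.array([ray(t,*T(*a),.043) for a in q]);print(n,w.mean(0).round(4),[round(float(np.arctan2(*(w[j]-w[i])[[1,0]])),3) for i,j in((0,1),(1,2),(3,2),(0,3))])
print("mod",ray(t,*T(197,385),.03).round(4),ray(t,*T(178,334),.02).round(4))
go(.55,-.1,.27)
E
```

```text
both [ 0.537   0.0993 -0.1875] [-1.9 -0.3  0.2  0.2 -2.   0.9  0.   1.  -0.1 -0.1  0.2 -1.9  0.8 -1.4
  0.3 -1.7 -0.7 -1.8]
top [ 0.5378  0.0975 -0.1851] [-1.2 -0.6  0.9 -0.3 -1.2  0.6  0.9  0.6  0.6 -0.4]
side [ 0.5342  0.1045 -0.1851] [-0.  -0.6  0.8  0.1  0.2  0.2 -1.1 -0.2]
cap1 [0.6008 0.3256 0.043 ] [0.5997 0.3278 0.043 ]
cap2 [0.5386 0.4101 0.043 ] [0.5388 0.4125 0.043 ]
cap1 [0.6004 0.325  0.043 ] [-1.595, 3.112, -1.658, 3.087]
cap2 [0.5372 0.4085 0.043 ] [-1.442, -2.961, -1.408, -2.901]
mod [0.4423 0.3369 0.03  ] [0.4722 0.3517 0.02  ]
[1.2109, -0.8646, -0.1632] yaw now -1.228 p [0.21, -0.5885, 0.2046]
```

```bash
python3 -m creep '[[0.071,-0.051,-0.01,0,0,0],[0.071,-0.051,-0.01,0,0,0],[0.071,-0.051,-0.01,0,0,0],[0.071,-0.051,-0.01,0,0,0],[0.071,-0.051,-0.01,0,0,0],[0.071,-0.051,-0.01,0,0,0],[0.071,-0.051,-0.01,0,0,0],[0.071,-0.051,-0.01,0,0,0],[0.071,-0.051,-0.01,0,0,0],[0.071,-0.051,-0.01,0,0,0],[0.071,-0.051,-0.01,0,0,0],[0.071,-0.051,-0.01,0,0,0],[0.071,-0.051,-0.01,0,0,0],[0.071,-0.051,-0.01,0,0,0],[0.071,-0.051,-0.01,0,0,0],[0.071,-0.051,-0.01,0,0,0],[0.071,-0.051,-0.01,0,0,0],[0,0,0,0,0,0]]' -1 8 && python3 -c "
from h import *
go(.47,.3,.25,-.186)"
```

```text
clock: 1.8
position: [0.5517, -0.0918, 0.2735]
ee_rot: [-3.09, -0.549, -0.005]
force: [0.1, 1.1, 0.5]
width: 1.0
gripper_force: 0.0
[0.1455, -0.9897, 0.0621] yaw now -1.219 p [0.5517, -0.0918, 0.2735] turn(rad) (1.033, [-0.0002, -0.0024, -0.4933])
```

```bash
python3 -m creep '[[0.013,-0.09,0.006,0,0,0],[0.013,-0.09,0.006,0,0,0],[0.013,-0.09,0.006,0,0,0],[0.013,-0.09,0.006,0,0,0],[0.013,-0.09,0.006,0,0,0],[0.013,-0.09,0.006,0,0,0],[0.013,-0.09,0.006,0,0,0],[0.013,-0.09,0.006,0,0,0],[0.013,-0.09,0.006,0,0,0],[0.013,-0.09,0.006,0,0,0],[0.013,-0.09,0.006,0,0,0],[0,0,0,0,0,-0.055],[0,0,0,0,0,-0.055],[0,0,0,0,0,-0.055],[0,0,0,0,0,-0.055],[0,0,0,0,0,-0.055],[0,0,0,0,0,-0.055],[0,0,0,0,0,-0.055],[0,0,0,0,0,-0.055],[0,0,0,0,0,-0.055]]' && python3 - <<'E'
from h import *
s=arm.observe();d=arm.get_image("wrist");cv2.imwrite("pics/w1.png",cv2.resize(d["frame"][:,:,::-1],(800,600),interpolation=cv2.INTER_CUBIC))
np.savez("w1.npz",p=s["position"],r=s["ee_rot"],K=d["intrinsics"],M=d["mount"]);print(np.round(d["mount"],3),d["intrinsics"])
go(.47,.3,.25)
E
```

```text
clock: 3.47
position: [0.4691, 0.2921, 0.2464]
ee_rot: [2.418, 2.006, -0.0]
force: [0.1, -0.3, 0.3]
width: 0.996
gripper_force: 0.0
[[ 0.    -0.957 -0.29   0.079]
 [ 1.     0.     0.001  0.003]
 [-0.001 -0.29   0.957 -0.18 ]
 [ 0.     0.     0.     1.   ]] [[325.1922621    0.         282.57346273]
 [  0.         325.1922621  207.07722445]
 [  0.           0.           1.        ]]
[0.0202, -0.0014, -0.0093] yaw now -0.178 p [0.4691, 0.292, 0.2463]
```

View pics/w1.png

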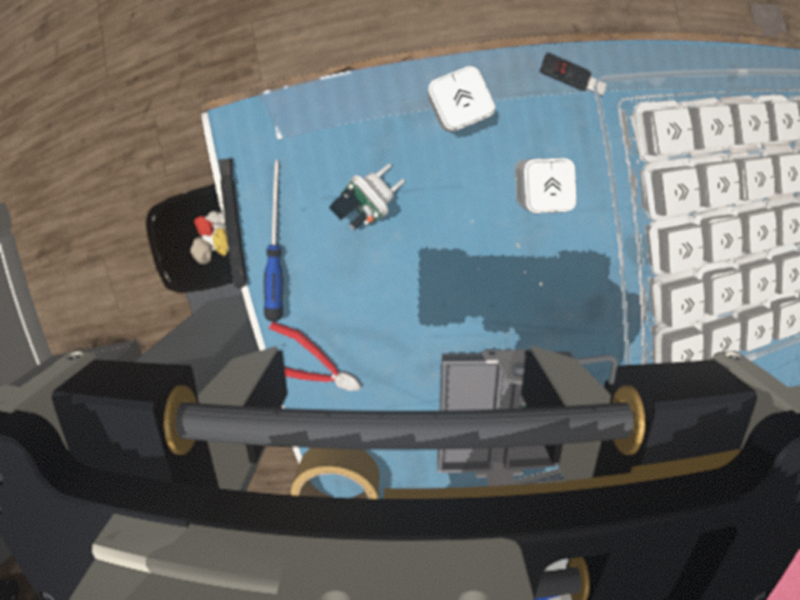

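The wrist view shows the module at (368,195) with its pins toward the upper right, and the caps at (461,98) and (551,185). I'll enlarge this area.

```bash
python3 - <<'E'
import cv2
f=cv2.imread("pics/w1.png");f=cv2.resize(f,(560,420),interpolation=cv2.INTER_AREA)
from h import *
f=arm.get_image("wrist")["frame"][:,:,::-1];cv2.imwrite("pics/w1c.png",cv2.resize(f[40:155,220:415],None,fx=4,fy=4,interpolation=cv2.INTER_CUBIC))
E
```

```text
(no output)
```

View pics/w1c.png

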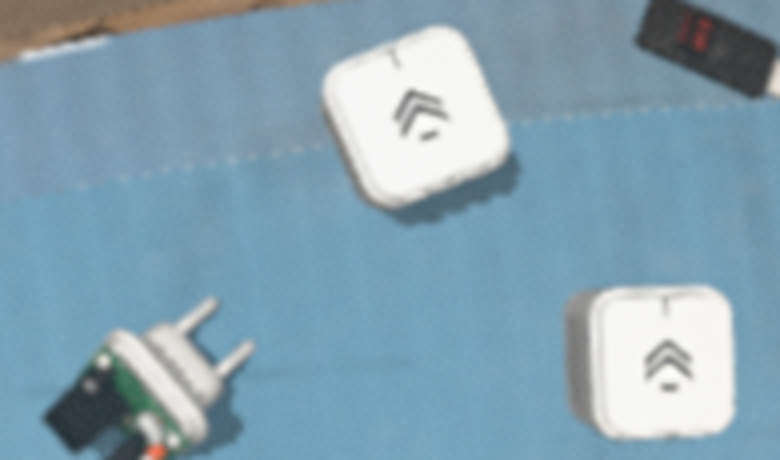

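The crop shows pin tips at (211,302) and (250,345), pin roots at (183,328) and (222,370), and the flange from (118,338) to (195,435). Cap faces are centred at (416,117) and (664,362). I'll compute the poses from these.

```bash
cat >> h.py <<'E'
def wray(w,u,v,z):
    K,M=w["K"],w["M"];x=(u-K[0,2])/K[0,0];y=(v-K[1,2])/K[1,1];th=np.hypot(x,y)
    r=np.array([x/th*np.sin(th),y/th*np.sin(th),np.cos(th)])
    R=Ro.from_rotvec(w["r"]);c=w["p"]+R.apply(M[:3,3]);r=R.apply(M[:3,:3]@r)
    return c+r*(z-c[2])/r[2]
E
python3 - <<'E'
from h import *
w=np.load("w1.npz");W=lambda q,z:np.array([wray(w,220+a/4,40+b/4,z) for a,b in q])
ang=lambda v:round(float(np.arctan2(v[1],v[0])),3)
for z in(.015,.02,.025):
    p=W([(211,302),(250,345),(183,328),(222,370)],z);tip=(p[0]+p[1])/2;d=ang(tip-(p[2]+p[3])/2);print(z,"tip",tip.round(4),"dir",d,"sep",ang(p[0]-p[1]),np.linalg.norm(p[0]-p[1]).round(4),ang(tip-(p[2]+p[3])/2))
    fl=W([(118,338),(195,435)],z+.01);print(" flange",fl.mean(0).round(4),ang(fl[0]-fl[1]),np.linalg.norm(fl[0]-fl[1]).round(4))
for n,q,c in[("cap1",[(592,288),(733,288),(735,438),(598,438)],(664,362)),("cap2",[(323,85),(455,25),(510,150),(375,208)],(416,117))]:
    p=W(q,.043);print(n,p.mean(0).round(4),W([c],.043)[0].round(4),[ang(p[j]-p[i]) for i,j in((0,1),(3,2),(1,2),(0,3))])
E
```

```text
0.015 tip [0.4783 0.3581 0.015 ] dir 0.555 sep 2.114 0.0183 0.555
 flange [0.4526 0.3435 0.025 ] 2.042 0.0384
0.02 tip [0.4784 0.3582 0.02  ] dir 0.555 sep 2.114 0.018 0.555
 flange [0.453  0.3438 0.03  ] 2.042 0.0379
0.025 tip [0.4785 0.3583 0.025 ] dir 0.555 sep 2.114 0.0178 0.555
 flange [0.4534 0.3441 0.035 ] 2.042 0.0374
cap1 [0.6065 0.3262 0.043 ] [0.6058 0.3266 0.043 ] [-0.125, -0.148, -1.689, -1.678]
cap2 [0.5433 0.4101 0.043 ] [0.5431 0.4098 0.043 ] [0.286, 0.257, -1.343, -1.362]
```

```bash
python3 -c "
from h import *
print(np.round(arm.observe()['joints'],2));go(.441,.336,.12,-1.04)"; python3 -m creep '[[0,0,0,0,0,0.0514],[0,0,0,0,0,0.0514],[0,0,0,0,0,0.0514],[0,0,0,0,0,0.0514],[0,0,0,0,0,0.0514],[0,0,0,0,0,0.0514],[0,0,0,0,0,0.0514],[0,0,0,0,0,0.0514],[0,0,0,0,0,0]]' && python3 -c "
from h import *
go(.441,.336,.12,-1.04)"
```

```text
[-0.16  0.36 -0.66  1.65  0.24  1.21 -1.07]
[0.0949, -0.0896, 0.3157] yaw now -0.189 p [0.4691, 0.292, 0.2463] turn(rad) (0.851, [-0.0001, 0.0001, 0.4061])
clock: 4.32
position: [0.4691, 0.2923, 0.2465]
ee_rot: [3.04, 0.791, 0.0]
force: [0.1, -0.0, 0.6]
width: 0.999
gripper_force: 0.0
[-0.008, -0.1296, 0.3162] yaw now -1.062 p [0.4691, 0.2923, 0.2465] turn(rad) (0.022, [0.0001, -0.0001, -0.0104])
```

```bash
python3 -m creep '[[-0.004,-0.065,0,0,0,-0.01],[-0.004,-0.065,0,0,0,0],[0,0,0.08,0,0,0],[0,0,0.08,0,0,0],[0,0,0.08,0,0,0],[0,0,0.08,0,0,0],[0,0,0.08,0,0,0],[0,0,0.06,0,0,0],[0,0,0.04,0,0,0],[0,0,0.03,0,0,0],[0,0,0.02,0,0,0],[0,0,0.014,0,0,0],[0,0,0,0,0,0],[0,0,0,0,0,0]]' && python3 -c "
from h import *
go(.441,.336,.021,-1.04)"
```

```text
clock: 5.48
position: [0.4404, 0.3361, 0.0214]
ee_rot: [-3.028, -0.837, -0.001]
force: [-0.3, -0.3, -0.4]
width: 0.997
gripper_force: 0.0
[0.0012, 0.0009, 0.001] yaw now -1.031 p [0.4404, 0.3361, 0.0214] turn(rad) (0.009, [-0.0, -0.0004, 0.0041])
```

```bash
python3 -m creep '[[0,0,0,0,0,0],[0,0,0,0,0,0],[0,0,0,0,0,0],[0,0,0,0,0,0],[0,0,0,0,0,0],[0,0,0,0,0,0],[0,0,0,0,0,0],[0,0,0,0,0,0],[0,0,0,0,0,0],[0,0,0,0,0,0]]' 1 12; python3 -m creep '[[0,0,-0.05,0,0,0],[0,0,-0.08,0,0,0],[0,0,-0.08,0,0,0],[0,0,-0.06,0,0,0],[0,0,-0.03,0,0,0],[0,0,0,0,0,-0.0507],[0,0,0,0,0,-0.0507],[0,0,0,0,0,-0.0507],[0,0,0,0,0,-0.0507],[0,0,0,0,0,-0.0507],[0,0,0,0,0,-0.0507],[0,0,0,0,0,-0.0507],[0,0,0,0,0,-0.0507],[0,0,0,0,0,0]]'; python3 -c "
from h import *
c=np.array([.536,.100]);a=-.186;x=np.array([np.cos(a),np.sin(a)]);y=np.array([-x[1],x[0]])
p=c-.037*x+.023*y;print(p)
go(p[0],p[1],.12,-.186)"
```

```text
clock: 6.32
position: [0.4401, 0.3357, 0.0208]
ee_rot: [3.028, 0.837, -0.0]
force: [0.2, 0.2, -0.2]
width: 0.326
gripper_force: 0.0
clock: 7.48
position: [0.44, 0.3355, 0.1406]
ee_rot: [-2.409, -2.016, 0.001]
force: [-0.7, -1.0, 0.1]
width: 0.007
gripper_force: 0.0
[0.50389156 0.12944568]
[-0.4788, 0.2481, 0.0516] yaw now -0.177 p [0.44, 0.3355, 0.1406] turn(rad) (0.009, [-0.0002, 0.0001, 0.0041])
```

The gripper closed on nothing. I'll look again from the wrist and top cameras, combined in one picture.

```bash
python3 -m creep '[[0,0,-0.08,0,0,0],[0,0,-0.08,0,0,0],[0.05,0,-0.05,0,0,0],[0.05,0,-0.05,0,0,0],[0,0,0,0,0,0],[0,0,0,0,0,0]]' -1; python3 - <<'E'
from h import *
s=arm.observe();d=arm.get_image("wrist");np.savez("w2.npz",p=s["position"],r=s["ee_rot"],K=d["intrinsics"],M=d["mount"])
sd=arm.get_image("side");cv2.imwrite("pics/side2.png",sd["frame"][:,:,::-1])
print(s["position"])
np.savez("cams.npz",**{k+n:arm.get_image(n)[n2] for n in("top","side") for k,n2 in(("i","intrinsics"),("r","rvec"),("t","tvec"))})
f=d["frame"][:,:,::-1]
p=s["position"];K=d["intrinsics"];M=d["mount"]
# project approx module position to choose the crop
R=Ro.from_rotvec(s["ee_rot"]);q=R.inv().apply(np.array([.445,.338,.02])-p);q=np.linalg.inv(M)@np.r_[q,1];th=np.arctan2(np.hypot(q[0],q[1]),q[2]);ph=np.arctan2(q[1],q[0])
u,v=K[0,2]+K[0,0]*th*np.cos(ph),K[1,2]+K[1,1]*th*np.sin(ph);u0,v0=int(max(0,u-65)),int(max(0,v-75));print(u,v,u0,v0)
a=cv2.resize(f[v0:v0+150,u0:u0+130],(520,600),interpolation=cv2.INTER_CUBIC) if v0+150<=420 else None
q=proj(sd,[.445,.338,.02])[0];su,sv=int(q[0]-35),int(q[1]-75);print("side",su,sv)
b=cv2.resize(sd["frame"][sv:sv+150,su:su+70,::-1],(280,600),interpolation=cv2.INTER_CUBIC)
cv2.imwrite("pics/c2.png",np.hstack([a,b]))
E
```

```text
clock: 7.98
position: [0.4472, 0.3765, 0.2456]
ee_rot: [-2.415, -2.008, -0.003]
force: [-0.2, -0.6, -1.2]
width: 0.388
gripper_force: 0.0
[0.44718547 0.37649205 0.24562646]
283.86622067004913 202.9781068416506 218 127
side 214 249
```

View pics/c2.png

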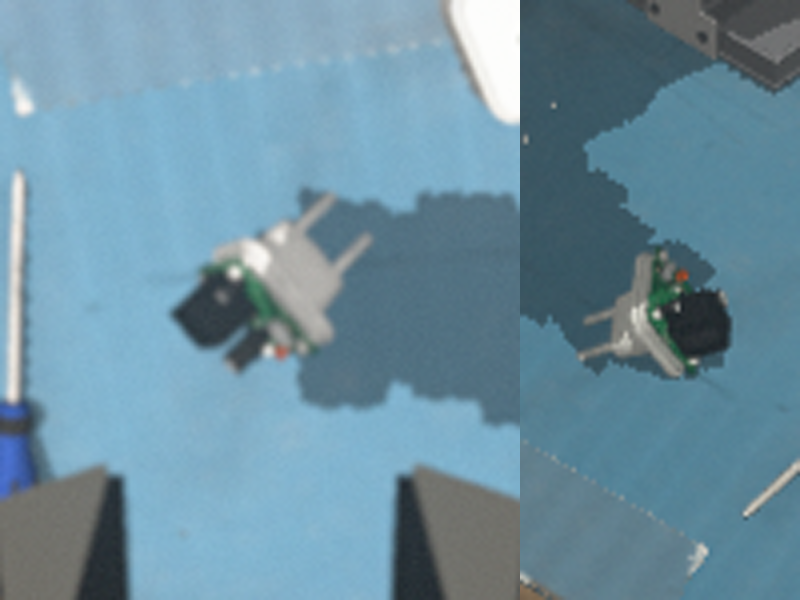

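The wrist crop shows the module still standing, with pin tips at (333,198) and (368,237), roots at (300,228) and (340,272), the flange from (218,248) to (325,343) and the black block at (205,310). I'll recompute its pose.

```bash
python3 - <<'E'
from h import *
w=np.load("w2.npz");W=lambda q,z:np.array([wray(w,218+a/4,127+b/4,z) for a,b in q])
ang=lambda v:round(float(np.arctan2(v[1],v[0])),3)
for z in(.015,.025):
    p=W([(333,198),(368,237),(300,230),(337,275)],z);tip=(p[0]+p[1])/2;print(z,"tip",tip.round(4),"dir",ang(tip-(p[2]+p[3])/2),"sep",ang(p[0]-p[1]),np.linalg.norm(p[0]-p[1]).round(4))
fl=W([(215,250),(325,345)],.03);print("flange",fl.round(4),fl.mean(0).round(4),ang(fl[0]-fl[1]),np.linalg.norm(fl[0]-fl[1]).round(4))
print("black",W([(205,310)],.035).round(4))
c=np.load("cams.npz");d=dict(intrinsics=c["iside"],rvec=c["rside"],tvec=c["tside"]);S=lambda u,v,z:ray(d,214+(u-520)/4,249+v/4,z).round(4)
for z in(.012,.02):print("side tips",S(586,321,z),S(580,356,z),(S(586,321,z)+S(580,356,z))/2)
E
```

```text
0.015 tip [0.4777 0.36   0.015 ] dir 0.669 sep 2.12 0.0173
0.025 tip [0.4774 0.3623 0.025 ] dir 0.669 sep 2.12 0.0169
flange [[0.4337 0.3609 0.03  ]
 [0.4623 0.3238 0.03  ]] [0.448  0.3423 0.03  ] 2.228 0.0468
black [[0.4274 0.3437 0.035 ]]
side tips [0.4719 0.3582 0.012 ] [0.4628 0.3744 0.012 ] [0.46735 0.3663  0.012  ]
side tips [0.4674 0.3635 0.02  ] [0.4584 0.3796 0.02  ] [0.4629  0.37155 0.02   ]
```

```bash
python3 -m creep '[[0,0,0,0,0,0.0485],[0,0,0,0,0,0.0485],[0,0,0,0,0,0.0485],[0,0,0,0,0,0.0485],[0,0,0,0,0,0.0485],[0,0,0,0,0,0.0485],[0,0,0,0,0,0.0485],[0,0,0,0,0,0.0485],[0,0,0,0,0,0],[0,0,0,0,0,0]]' ; python3 -c "
from h import *
go(.447,.3405,.021,-1.0)"
```

```text
clock: 9.22
position: [0.4472, 0.3749, 0.2447]
ee_rot: [3.01, 0.897, -0.0]
force: [-0.3, -0.5, -1.2]
width: 1.003
gripper_force: 0.0
[-0.0474, 0.0715, 0.5592] yaw now -0.992 p [0.4472, 0.3749, 0.2447] turn(rad) (0.008, [0.0002, 0.0001, 0.0039])
```

```bash
python3 -m creep '[[-0.0237,0.0358,0,0,0,0.004],[-0.0237,0.0358,0,0,0,0],[0,0,0.08,0,0,0],[0,0,0.08,0,0,0],[0,0,0.08,0,0,0],[0,0,0.08,0,0,0],[0,0,0.08,0,0,0],[0,0,0.06,0,0,0],[0,0,0.04,0,0,0],[0,0,0.03,0,0,0],[0,0,0.02,0,0,0],[0,0,0.01,0,0,0],[0,0,0,0,0,0],[0,0,0,0,0,0]]' ; python3 -m creep '[[0,0,0,0,0,0],[0,0,0,0,0,0],[0,0,0,0,0,0],[0,0,0,0,0,0],[0,0,0,0,0,0],[0,0,0,0,0,0],[0,0,0,0,0,0],[0,0,0,0,0,0],[0,0,0,0,0,0],[0,0,0,0,0,0]]' 1 12;python3 -c "
from h import *
go(.447,.3405,.021,-1.0)"
```

```text
clock: 10.38
position: [0.4473, 0.3412, 0.0215]
ee_rot: [-3.015, -0.88, -0.002]
force: [-0.1, 0.4, 0.1]
width: 1.001
gripper_force: 0.0
clock: 11.22
position: [0.4468, 0.3407, 0.0208]
ee_rot: [3.016, 0.88, -0.0]
force: [0.5, -0.5, -0.2]
width: 0.325
gripper_force: 0.0
[0.0002, 0.0006, -0.0006] yaw now -1.003 p [0.4468, 0.3407, 0.0208] turn(rad) (0.003, [0.0, 0.0001, -0.0015])
```

```bash
python3 -m creep '[[0,0,0,0,0,0],[0,0,0,0,0,0],[0,0,0,0,0,0]]';python3 - <<'E'
from h import *
s=arm.observe();d=arm.get_image("wrist");sd=arm.get_image("side")
a=cv2.resize(d["frame"][150:350,210:350,::-1],(420,600),interpolation=cv2.INTER_CUBIC)
b=cv2.resize(sd["frame"][230:390,185:285,::-1],(375,600),interpolation=cv2.INTER_CUBIC)
cv2.imwrite("pics/c3.png",np.hstack([a,b]))
E
```

```text
clock: 11.47
position: [0.4468, 0.3406, 0.0208]
ee_rot: [3.016, 0.88, -0.0]
force: [-1.1, 0.2, -0.3]
width: 0.108
gripper_force: 0.0
```

View pics/c3.png

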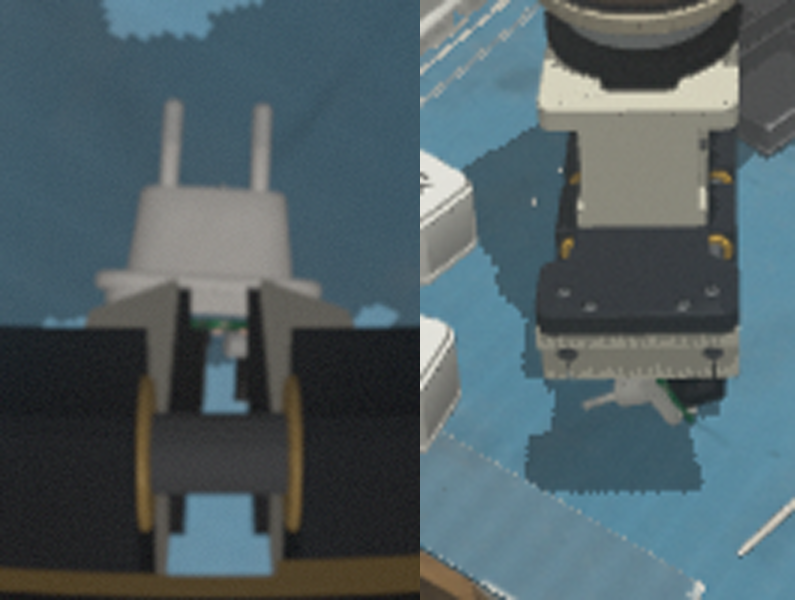

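The c3 picture shows the fingers overlapping just behind or over the flange (row 285) with no contact. I'll open, go lower, shift 5 mm toward the pins and close again.

```bash
python3 -m creep '[[0,0,0,0,0,0],[0,0,0,0,0,0],[0,0,0,0,0,0],[0,0,0,0,0,0],[0,0,0,0,0,0],[0,0,0,0,0,0],[0,0,0,0,0,0],[0,0,0,0,0,0]]' -0.5; python3 -m creep '[[0.012,0,0.015,0,0,0],[0,0,0.015,0,0,0],[0,0,0,0,0,0],[0,0,0,0,0,0]]'; python3 -m creep '[[0,0,0,0,0,0],[0,0,0,0,0,0],[0,0,0,0,0,0],[0,0,0,0,0,0],[0,0,0,0,0,0],[0,0,0,0,0,0],[0,0,0,0,0,0]]' 0.3 12
```

```text
clock: 12.23
position: [0.4469, 0.3407, 0.0208]
ee_rot: [3.016, 0.88, 0.0]
force: [-0.2, -0.1, -0.4]
width: 0.56
gripper_force: 0.0
clock: 12.57
position: [0.4505, 0.3429, 0.008]
ee_rot: [3.015, 0.88, -0.002]
force: [0.1, -0.1, -0.5]
width: 0.745
gripper_force: 0.0
clock: 13.15
position: [0.4509, 0.3434, 0.009]
ee_rot: [-3.016, -0.88, -0.0]
force: [-0.8, 0.5, 0.4]
width: 0.445
gripper_force: 11.9
```

It gripped at 41 mm. I'll find out whether the x shift or the height mattered by re-gripping at the higher level needed for the pocket walls.

```bash
python3 -m creep '[[0,0,0,0,0,0],[0,0,0,0,0,0],[0,0,-0.015,0,0,0],[0,0,-0.015,0,0,0],[0,0,0,0,0,0]]' -0.2; python3 -m creep '[[0,0,0,0,0,0],[0,0,0,0,0,0],[0,0,0,0,0,0],[0,0,0,0,0,0],[0,0,0,0,0,0],[0,0,0,0,0,0],[0,0,0,0,0,0]]' 0.3 12
```

```text
clock: 13.57
position: [0.4515, 0.3439, 0.0222]
ee_rot: [-3.015, -0.879, -0.003]
force: [-0.2, 0.2, -0.0]
width: 0.599
gripper_force: 0.0
clock: 14.15
position: [0.4509, 0.3433, 0.0207]
ee_rot: [3.016, 0.88, -0.0]
force: [-0.3, 0.6, -0.4]
width: 0.35
gripper_force: 0.0
```

```bash
python3 -m creep '[[0,0,0,0,0,0],[0,0,0,0,0,0],[0,0,0,0,0,0],[0,0,0.02,0,0,0],[0,0,0.015,0,0,0],[0,0,0.007,0,0,0],[0,0,0,0,0,0],[0,0,0,0,0,0]]' -0.2; python3 -m creep '[[0,0,0.005,0,0,0],[0,0,0.005,0,0,0],[0,0,0,0,0,0]]'
```

```text
clock: 14.82
position: [0.4506, 0.3431, 0.0035]
ee_rot: [3.015, 0.88, -0.001]
force: [-0.5, 0.2, -0.4]
width: 0.601
gripper_force: 0.0
clock: 15.07
position: [0.4509, 0.3432, -0.0002]
ee_rot: [3.016, 0.88, -0.0]
force: [-0.1, -0.6, 0.4]
width: 0.598
gripper_force: 0.0
```

```bash
python3 -m creep '[[0,0,0.005,0,0,0],[0,0,0,0,0,0]]'; python3 -m creep '[[0,0,-0.006,0,0,0],[0,0,0,0,0,0],[0,0,0,0,0,0],[0,0,0,0,0,0],[0,0,0,0,0,0],[0,0,0,0,0,0],[0,0,0,0,0,0]]' 0.3 12
```

```text
clock: 15.23
position: [0.4508, 0.3432, -0.0022]
ee_rot: [3.016, 0.88, -0.0]
force: [-0.8, -0.2, 0.5]
width: 0.6
gripper_force: 0.0
clock: 15.82
position: [0.4511, 0.3435, 0.0007]
ee_rot: [-3.016, -0.88, -0.001]
force: [-0.2, 0.1, 5.0]
width: 0.455
gripper_force: 12.0
```

```bash
python3 -m creep '[[0,0,-0.02,0,0,0],[0,0,-0.05,0,0,0],[0,0,-0.08,0,0,0],[0,0,-0.08,0,0,0],[0,0,-0.08,0,0,0],[0,0,-0.04,0,0,0],[0,0,-0.01,0,0,0],[0,0,0,0,0,-0.05],[0,0,0,0,0,-0.05],[0,0,0,0,0,-0.05],[0,0,0,0,0,-0.05],[0,0,0,0,0,-0.05],[0,0,0,0,0,-0.05],[0,0,0,0,0,-0.05],[0,0,0,0,0,-0.04],[0,0,0,0,0,0],[0,0,0,0,0,0]]'; python3 -c "
from h import *
c=np.array([.536,.100]);a=-.186;x=np.array([np.cos(a),np.sin(a)]);y=np.array([-x[1],x[0]])
p=c-.037*x+.026*y;print(p)
go(p[0],p[1],.12,-.186)"
```

```text
clock: 17.23
position: [0.4505, 0.3427, 0.1435]
ee_rot: [-2.421, -2.002, 0.003]
force: [-0.0, 0.6, -0.1]
width: 0.456
gripper_force: 12.0
[0.50444635 0.13239393]
[-0.4909, 0.2314, 0.0591] yaw now -0.189 p [0.4505, 0.3427, 0.1435] turn(rad) (0.004, [-0.0006, 0.0006, -0.0015])
```

```bash
python3 -m creep '[[-0.03,0.014,0.004,0,0,0],[-0.07,0.033,0.008,0,0,0],[-0.07,0.033,0.008,0,0,0],[-0.07,0.033,0.008,0,0,0],[-0.07,0.033,0.008,0,0,0],[-0.07,0.033,0.008,0,0,0],[-0.07,0.033,0.008,0,0,0],[-0.04,0.019,0.007,0,0,0],[0,0,0,0,0,0],[0,0,0,0,0,0],[0,0,0,0,0,0]]'; python3 - <<'E'
from h import *
s=arm.observe();d=arm.get_image("wrist");np.savez("w4.npz",p=s["position"],r=s["ee_rot"],K=d["intrinsics"],M=d["mount"])
print(np.round(s["position"],4))
cv2.imwrite("pics/w4.png",cv2.resize(d["frame"][60:285,160:460,::-1],(800,600),interpolation=cv2.INTER_CUBIC))
E
```

```text
clock: 18.15
position: [0.5051, 0.1337, 0.1209]
ee_rot: [-2.419, -2.004, -0.0]
force: [-0.6, 1.1, -0.6]
width: 0.456
gripper_force: 12.0
[0.5051 0.1337 0.1209]
```

View pics/w4.png

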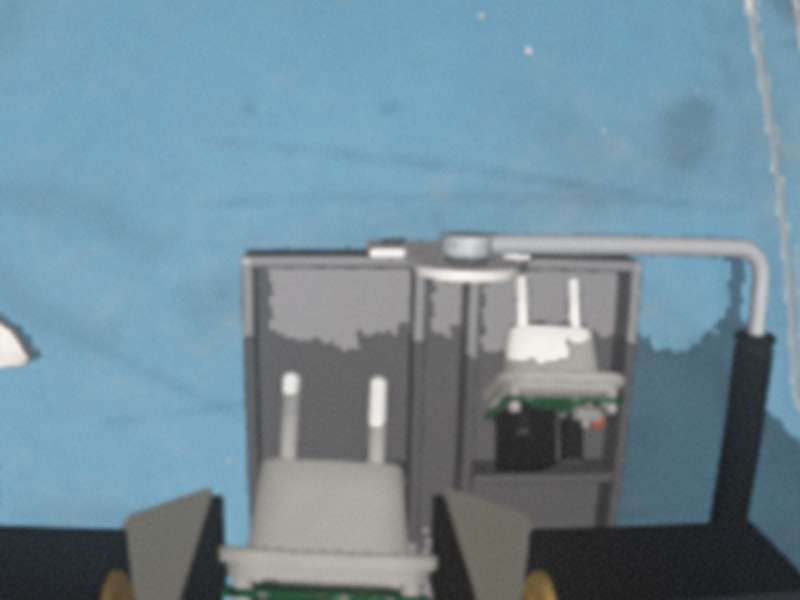

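The picture shows the held module with pin tips at (290,378) and (377,380). The tray's rear top corners are at (246,258) and (638,262), the seated module's tips are at (522,280) and (574,282), and the far pocket's divider is at y of about 470. I'll compute the relative offsets.

```bash
python3 - <<'E'
from h import *
w=np.load("w4.npz");W=lambda q,z:np.array([wray(w,160+a/2.6667,60+b/2.6667,z) for a,b in q])
P=w["p"];zt=P[2]
C=W([(246,256),(640,260)],.024);e=C[0]-C[1];a=np.arctan2(e[1],e[0])-np.pi;print("corners",C.round(4),np.linalg.norm(e).round(4),"yaw",a.round(4))
for a in(a,-.186):
    x=np.array([np.cos(a),np.sin(a)]);y=np.array([-x[1],x[0]]);o=C.mean(0)[:2]-.068*y;print("carrier",o.round(4))
    L=lambda q:np.c_[(q[:,:2]-o)@x,(q[:,:2]-o)@y].round(4).tolist()
    print("TCP",L(P[None]),"channel/wall top",L(W([(418,270),(470,270),(620,262),(412,270),(262,262)],.024)),"divider top far",L(W([(540,468)],.024)), "grip",L(W([(757,335)],.044)))
    for h in(.008,.014,.02):
        print(h,"in",L(W([(522,280),(574,282)],.008+h)),"held",L(W([(290,376),(377,378)],zt+h)))
E
```

```text
corners [[0.49   0.1778 0.024 ]
 [0.6187 0.154  0.024 ]] 0.1309 yaw -0.1831
carrier [0.542 0.099]
TCP [[-0.0426, 0.0273]] channel/wall top [[-0.0101, 0.0632], [0.007, 0.0634], [0.0583, 0.0671], [-0.012, 0.0632], [-0.0603, 0.066]] divider top far [[0.0349, -0.0059]] grip [[0.1027, 0.0474]]
0.008 in [[0.0263, 0.059], [0.0447, 0.0586]] held [[-0.0472, 0.0574], [-0.0293, 0.0569]]
0.014 in [[0.0249, 0.06], [0.043, 0.0596]] held [[-0.0469, 0.0591], [-0.0296, 0.0587]]
0.02 in [[0.0235, 0.061], [0.0412, 0.0606]] held [[-0.0466, 0.0608], [-0.03, 0.0604]]
carrier [0.5418 0.0991]
TCP [[-0.0424, 0.0272]] channel/wall top [[-0.0101, 0.0632], [0.007, 0.0634], [0.0583, 0.0673], [-0.012, 0.0632], [-0.0603, 0.0658]] divider top far [[0.0352, -0.0058]] grip [[0.1027, 0.0477]]
0.008 in [[0.0263, 0.0591], [0.0448, 0.0588]] held [[-0.0472, 0.0573], [-0.0292, 0.0569]]
0.014 in [[0.0249, 0.06], [0.043, 0.0597]] held [[-0.0469, 0.059], [-0.0296, 0.0586]]
0.02 in [[0.0236, 0.061], [0.0412, 0.0607]] held [[-0.0466, 0.0607], [-0.03, 0.0603]]
```

```bash
python3 -m creep '[[0.003,0.0025,0.04,0,0,0],[0,0,0.05,0,0,0],[0,0,0.05,0,0,0],[0,0,0.04,0,0,0],[0,0,0.02,0,0,0],[0,0,0.01,0,0,0],[0,0,0,0,0,0],[0,0,0,0,0,0]]';  python3 -m creep '[[0,0,0.01,0,0,0],[0,0,0.01,0,0,0],[0,0,0.01,0,0,0],[0,0,0,0,0,0]]'; python3 -m creep '[[0,0,0.01,0,0,0],[0,0,0.01,0,0,0],[0,0,0,0,0,0]]'; 
```

```text
clock: 18.87
position: [0.5069, 0.1352, 0.0375]
ee_rot: [2.418, 2.006, 0.001]
force: [0.4, 0.4, 0.2]
width: 0.454
gripper_force: 12.0
clock: 19.2
position: [0.5063, 0.1342, 0.0242]
ee_rot: [-2.419, -2.005, 0.001]
force: [0.0, -0.5, -1.0]
width: 0.452
gripper_force: 12.0
clock: 19.45
position: [0.5062, 0.1343, 0.016]
ee_rot: [-2.418, -2.005, 0.002]
force: [-0.9, 0.1, -0.6]
width: 0.457
gripper_force: 12.0
```

```bash
python3 -m creep '[[0,0,0.008,0,0,0],[0,0,0.006,0,0,0],[0,0,0,0,0,0],[0,0,0,0,0,0]]'; python3 -m creep '[[0,0,0,0,0,0],[0,0,0,0,0,0],[0,0,0,0,0,0],[0,0,0,0,0,0]]' -0.22; python3 -m creep '[[0,0,-0.02,0,0,0],[0,0,-0.06,0,0,0],[0,0,-0.08,0,0,0],[0,0,-0.08,0,0,0],[0,0,-0.05,0,0,0],[0,0,-0.02,0,0,0],[0,0,0,0,0,0]]';python3 - <<'E'
from h import *
s=arm.observe();d=arm.get_image("wrist");np.savez("w5.npz",p=s["position"],r=s["ee_rot"],K=d["intrinsics"],M=d["mount"],f=d["frame"])
go(.6,.326,.14,-.07)
E
```

```text
clock: 19.78
position: [0.5065, 0.1345, 0.0111]
ee_rot: [-2.418, -2.005, 0.001]
force: [0.2, -0.5, -0.8]
width: 0.456
gripper_force: 12.0
clock: 20.12
position: [0.5067, 0.1346, 0.0114]
ee_rot: [2.418, 2.005, 0.0]
force: [-0.6, 0.4, -1.0]
width: 0.605
gripper_force: 0.0
clock: 20.7
position: [0.5078, 0.1351, 0.1376]
ee_rot: [2.417, 2.004, 0.006]
force: [0.2, 0.1, -0.7]
width: 0.605
gripper_force: 0.0
[0.5136, 0.1397, -0.0099] yaw now -0.187 p [0.507, 0.1345, 0.1359] turn(rad) (0.117, [0.0008, -0.0001, -0.0557])
```

```bash
python3 -m creep '[[0.05,0.015,0,0,0,0],[0.085,0.0235,0,0,0,0],[0.085,0.0235,0,0,0,0],[0.085,0.0235,0,0,0,0],[0.085,0.0235,0,0,0,0],[0.085,0.0235,0,0,0,0],[0.04,0.008,0,0,0,0],[0,0,0,0,0,0.0545],[0,0,0,0,0,0.0545],[0,0,0,0,0,0.0545],[0,0,0,0,0,0.0545],[0,0,0,0,0,0.0545],[0,0,0,0,0,0.0545],[0,0,0,0,0,0.0545],[0,0,0,0,0,0.0545],[0,0,0,0,0,0.0545],[0,0,0,0,0,0.0545],[0,0,0,0,0,0.0545],[0,0,0,0,0,0.0545],[0,0,0,0,0,0.0545]]' -1; python3 -c "
from h import *
go(.601,.3265,.0,-1.67)"
```

```text
clock: 22.42
position: [0.5991, 0.3258, 0.1328]
ee_rot: [3.135, -0.165, -0.004]
force: [-0.3, -0.5, -0.2]
width: 1.003
gripper_force: 0.0
[0.0054, -0.0032, 0.332] yaw now -1.676 p [0.5991, 0.3258, 0.1328] turn(rad) (0.007, [0.0013, 0.0011, -0.0028])
```

```bash
python3 -m creep '[[0.005,-0.003,0.06,0,0,0],[0,0,0.08,0,0,0],[0,0,0.08,0,0,0],[0,0,0.06,0,0,0],[0,0,0.03,0,0,0],[0,0,0.02,0,0,0],[0,0,0,0,0,0]]'; python3 -m creep '[[0,0,0,0,0,0],[0,0,0,0,0,0],[0,0,0,0,0,0],[0,0,0,0,0,0],[0,0,0,0,0,0],[0,0,0,0,0,0],[0,0,0,0,0,0],[0,0,0,0,0,0],[0,0,0,0,0,0]]' 0.2 5
```

```text
clock: 23.0
position: [0.6009, 0.3268, 0.0009]
ee_rot: [3.136, -0.156, -0.004]
force: [0.1, 0.1, 0.3]
width: 0.999
gripper_force: 0.0
clock: 23.75
position: [0.6022, 0.3275, 0.0034]
ee_rot: [3.138, -0.156, 0.0]
force: [-1.6, -0.1, 2.1]
width: 0.487
gripper_force: 5.0
```

```bash
python3 -m creep '[[0,0,0,0,0,0],[0,0,0,0,0,0],[0,0,0,0,0,0],[0,0,0,0,0,0],[0,0,0,0,0,0],[0,0,0,0,0,-0.0545],[0,0,0,0,0,-0.0545],[0,0,0,0,0,-0.0545],[0,0,0,0,0,-0.0545],[0,0,0,0,0,-0.0545],[0,0,0,0,0,-0.0545],[0,0,0,0,0,-0.0545],[0,0,0,0,0,-0.0545],[0,0,0,0,0,-0.0545],[0,0,0,0,0,-0.0545],[0,0,0,0,0,-0.0545],[0,0,0,0,0,-0.0545],[0,0,0,0,0,-0.0545],[0,0,0,0,0,-0.0425]]' -0.9; python3 -m creep '[[0,0,0,0,0,0],[0,0,0,0,0,0],[0,0,0,0,0,0],[0,0,0,0,0,0],[0,0,0,0,0,0],[0,0,0,0,0,0],[0,0,0,0,0,0],[0,0,0,0,0,0]]' 0.2 8; python3 -c "
from h import *
go(.5395,.0998,.12,-.186)"
```

```text
clock: 25.33
position: [0.6022, 0.3273, 0.0031]
ee_rot: [2.321, 2.117, -0.0]
force: [0.7, -0.1, 0.1]
width: 0.949
gripper_force: 0.0
clock: 26.0
position: [0.6021, 0.3276, 0.0033]
ee_rot: [2.327, 2.11, 0.0]
force: [-0.1, -0.4, 0.9]
width: 0.496
gripper_force: 8.0
[-0.5821, -0.1002, -0.2918] yaw now -0.098 p [0.6021, 0.3276, 0.0033] turn(rad) (0.088, [0.0, 0.0, 0.0422])
```

```bash
python3 -m creep '[[0,0,-0.03,0,0,0],[0,0,-0.06,0,0,0],[0,0,-0.08,0,0,0.0],[0,0,-0.08,0,0,0.042],[0,0,-0.042,0,0,0],[0,0,0,0,0,0],[0,0,0,0,0,0]]'; python3 -c "
from h import *
go(.567,.0548,.12,-.186)"
```

```text
clock: 26.58
position: [0.6026, 0.3281, 0.122]
ee_rot: [2.417, 2.006, 0.004]
force: [0.0, -0.0, -1.8]
width: 0.5
gripper_force: 8.0
[-0.6881, 0.0381, 0.0039] yaw now -0.185 p [0.6026, 0.3281, 0.122] turn(rad) (0.003, [0.001, -0.0008, 0.0005])
```

```bash
python3 -m creep '[[-0.04,0.002,0,0,0,0],[-0.09,0.005,0,0,0,0],[-0.09,0.005,0,0,0,0],[-0.09,0.005,0,0,0,0],[-0.09,0.005,0,0,0,0],[-0.09,0.005,0,0,0,0],[-0.09,0.005,0,0,0,0],[-0.07,0.004,0,0,0,0],[-0.038,0.002,0,0,0,0],[0,0,0.06,0,0,0],[0,0,0.07,0,0,0],[0,0,0.05,0,0,0],[0,0,0.02,0,0,0],[0,0,0,0,0,0],[0,0,0,0,0,0]]'; python3 -c "
from h import *
go(.567,.0548,.018,-.186)
s=arm.observe();d=arm.get_image('wrist');np.savez('w6.npz',p=s['position'],r=s['ee_rot'],f=d['frame'])"
```

```text
clock: 27.83
position: [0.566, 0.0546, 0.0399]
ee_rot: [-2.416, -2.007, 0.001]
force: [1.2, -0.3, -0.2]
width: 0.499
gripper_force: 8.0
[0.001, 0.0023, 0.0549] yaw now -0.185 p [0.566, 0.0546, 0.0399] turn(rad) (0.002, [-0.0005, 0.0, 0.0006])
```

Descend in small steps, watching the force for a wall strike.

```bash
python3 -m creep '[[0.001,0.0023,0.015,0,0,0],[0,0,0.012,0,0,0],[0,0,0,0,0,0]]'; python3 -m creep '[[0,0,0.008,0,0,0],[0,0,0.008,0,0,0],[0,0,0,0,0,0]]'; python3 -m creep '[[0,0,0.008,0,0,0],[0,0,0.006,0,0,0],[0,0,0,0,0,0]]'
```

```text
clock: 28.13
position: [0.5672, 0.0543, 0.0288]
ee_rot: [2.417, 2.006, -0.001]
force: [0.1, 0.3, 0.1]
width: 0.494
gripper_force: 8.0
clock: 28.38
position: [0.567, 0.0543, 0.0223]
ee_rot: [-2.417, -2.006, 0.001]
force: [-0.2, 0.3, -0.6]
width: 0.496
gripper_force: 8.0
clock: 28.63
position: [0.567, 0.0544, 0.0167]
ee_rot: [-2.417, -2.006, 0.001]
force: [0.0, -0.1, 0.3]
width: 0.498
gripper_force: 8.0
```

```bash
python3 -m creep '[[0,0,0.006,0,0,0],[0,0,0,0,0,0]]';  python3 -m creep '[[0,0,0,0,0,0],[0,0,0,0,0,0],[0,0,0,0,0,0],[0,0,-0.02,0,0,0],[0,0,-0.06,0,0,0],[0,0,-0.08,0,0,0],[0,0,-0.08,0,0,0],[0,0,-0.04,0,0,0],[0,0,0,0,0,0],[0,0,0,0,0,0]]' -0.2; python3 -c "
from h import *
go(.539,.4108,.12,-1.37)"
```

```text
clock: 28.8
position: [0.5672, 0.0544, 0.0145]
ee_rot: [-2.417, -2.006, 0.0]
force: [0.0, 0.4, 0.9]
width: 0.493
gripper_force: 8.0
clock: 29.63
position: [0.568, 0.0546, 0.1282]
ee_rot: [2.416, 2.005, 0.003]
force: [1.0, -0.7, -0.6]
width: 0.602
gripper_force: 0.0
[0.8619, -0.2355, 0.0202] yaw now -0.185 p [0.568, 0.0546, 0.1282] turn(rad) (1.185, [0.0009, -0.0009, 0.5656])
```

```bash
python3 -m creep '[[0.0862,-0.0236,0,0,0,0],[0.0862,-0.0236,0,0,0,0],[0.0862,-0.0236,0,0,0,0],[0.0862,-0.0236,0,0,0,0],[0.0862,-0.0236,0,0,0,0],[0.0862,-0.0236,0,0,0,0],[0.0862,-0.0236,0,0,0,0],[0.0862,-0.0236,0,0,0,0],[0.0862,-0.0236,0,0,0,0],[0.0862,-0.0236,0,0,0,0],[0,0,0,0,0,0.0566],[0,0,0,0,0,0.0566],[0,0,0,0,0,0.0566],[0,0,0,0,0,0.0566],[0,0,0,0,0,0.0566],[0,0,0,0,0,0.0566],[0,0,0,0,0,0.0566],[0,0,0,0,0,0.0566],[0,0,0,0,0,0.0566],[0,0,0,0,0,0.0566]]' -1; python3 -c "
from h import *
go(.539,.4108,.002,-1.37)"
```

```text
clock: 31.3
position: [0.5373, 0.41, 0.1251]
ee_rot: [3.125, 0.305, -0.003]
force: [0.4, 0.6, 0.5]
width: 1.005
gripper_force: 0.0
[0.0052, -0.0017, 0.3077] yaw now -1.376 p [0.5373, 0.41, 0.1251] turn(rad) (0.007, [0.0008, 0.0011, -0.0031])
```

```bash
python3 -m creep '[[0.005,-0.002,0.06,0,0,0],[0,0,0.08,0,0,0],[0,0,0.08,0,0,0],[0,0,0.05,0,0,0],[0,0,0.025,0,0,0],[0,0,0.012,0,0,0],[0,0,0,0,0,0]]'; python3 -m creep '[[0,0,0,0,0,0],[0,0,0,0,0,0],[0,0,0,0,0,0],[0,0,0,0,0,0],[0,0,0,0,0,0],[0,0,0,0,0,0],[0,0,0,0,0,0],[0,0,0,0,0,0],[0,0,0,0,0,0]]' 0.2 5;  python3 -m creep '[[0,0,0,0,0,0],[0,0,0,0,0,0],[0,0,0,0,0,0],[0,0,0,0,0,0],[0,0,0,0,0,0],[0,0,0,0,0,-0.0545],[0,0,0,0,0,-0.0545],[0,0,0,0,0,-0.0545],[0,0,0,0,0,-0.0545],[0,0,0,0,0,-0.0545],[0,0,0,0,0,-0.0545],[0,0,0,0,0,-0.0545],[0,0,0,0,0,-0.0545],[0,0,0,0,0,-0.0545],[0,0,0,0,0,-0.0545],[0,0,0,0,0,-0.0545],[0,0,0,0,0,-0.0545],[0,0,0,0,0,-0.0545],[0,0,0,0,0,-0.0425]]' -0.9; python3 -m creep '[[0,0,0,0,0,0],[0,0,0,0,0,0],[0,0,0,0,0,0],[0,0,0,0,0,0],[0,0,0,0,0,0],[0,0,0,0,0,0],[0,0,0,0,0,0],[0,0,0,0,0,0]]' 0.2 8; python3 -c "
from h import *
go(.4942,.0685,.12,-.186)"
```

```text
clock: 31.88
position: [0.5392, 0.4115, 0.0028]
ee_rot: [3.125, 0.314, -0.003]
force: [0.3, 0.2, 1.5]
width: 0.999
gripper_force: 0.0
clock: 32.63
position: [0.5399, 0.412, 0.0041]
ee_rot: [3.126, 0.314, 0.0]
force: [-0.1, -0.8, 2.1]
width: 0.492
gripper_force: 5.0
clock: 34.22
position: [0.54, 0.4118, 0.0039]
ee_rot: [1.979, 2.44, -0.0]
force: [0.3, -0.3, 0.5]
width: 0.949
gripper_force: 0.0
clock: 34.88
position: [0.5399, 0.412, 0.0041]
ee_rot: [1.986, 2.434, 0.0]
force: [0.1, 0.5, 1.2]
width: 0.501
gripper_force: 7.9
[-0.8185, -0.284, -0.2898] yaw now 0.202 p [0.5399, 0.412, 0.0041] turn(rad) (0.388, [0.0001, 0.0, 0.1852])
```

```bash
python3 -m creep '[[0,0,-0.03,0,0,0],[0,0,-0.06,0,0,0],[0,0,-0.08,0,0,0.0463],[0,0,-0.08,0,0,0.0463],[0,0,-0.042,0,0,0.0463],[0,0,0,0,0,0.0463],[0,0,0,0,0,0]]'; python3 -c "
from h import *
go(.4943,.0681,.12,-.186)"
```

```text
clock: 35.47
position: [0.5403, 0.413, 0.1237]
ee_rot: [2.422, 2.0, 0.006]
force: [0.3, -0.1, -0.8]
width: 0.496
gripper_force: 7.9
[-0.8686, 0.0499, 0.0069] yaw now -0.19 p [0.5403, 0.413, 0.1237] turn(rad) (0.006, [0.0012, -0.0014, -0.002])
```

```bash
python3 -m creep '[[-0.048,0.003,0,0,0,0],[-0.09,0.005,0,0,0,0],[-0.09,0.005,0,0,0,0],[-0.09,0.005,0,0,0,0],[-0.09,0.005,0,0,0,0],[-0.09,0.005,0,0,0,0],[-0.09,0.005,0,0,0,0],[-0.09,0.005,0,0,0,0],[-0.09,0.005,0,0,0,0],[-0.07,0.004,0,0,0,0],[-0.03,0.003,0,0,0,0],[0,0,0.06,0,0,0],[0,0,0.07,0,0,0],[0,0,0.05,0,0,0],[0,0,0.025,0,0,0],[0,0,0,0,0,0],[0,0,0,0,0,0]]'; python3 -c "
from h import *
go(.4943,.0681,.018,-.186)"
```

```text
clock: 36.88
position: [0.4951, 0.0674, 0.0389]
ee_rot: [-2.415, -2.008, 0.001]
force: [0.5, 0.1, 0.2]
width: 0.497
gripper_force: 7.9
[0.0013, -0.0023, 0.0524] yaw now -0.184 p [0.4951, 0.0674, 0.0389] turn(rad) (0.003, [-0.0005, 0.0, 0.0012])
```

```bash
python3 -m creep '[[0.001,-0.0023,0.015,0,0,0],[0,0,0.012,0,0,0],[0,0,0,0,0,0]]'; python3 -m creep '[[0,0,0.008,0,0,0],[0,0,0.008,0,0,0],[0,0,0,0,0,0]]'; python3 -m creep '[[0,0,0.008,0,0,0],[0,0,0.008,0,0,0],[0,0,0,0,0,0]]'
```

```text
clock: 37.13
position: [0.4946, 0.0675, 0.0279]
ee_rot: [2.417, 2.006, 0.0]
force: [0.1, 0.2, -0.2]
width: 0.498
gripper_force: 7.9
clock: 37.38
position: [0.4944, 0.0675, 0.0212]
ee_rot: [-2.418, -2.006, 0.001]
force: [-0.1, 1.0, -0.4]
width: 0.496
gripper_force: 7.9
clock: 37.63
position: [0.4943, 0.0674, 0.0146]
ee_rot: [-2.418, -2.006, 0.001]
force: [-0.9, 0.3, -0.6]
width: 0.499
gripper_force: 7.9
```

```bash
python3 -m creep '[[0,0,0.003,0,0,0],[0,0,0,0,0,0],[0,0,0,0,0,0],[0,0,-0.02,0,0,0],[0,0,-0.06,0,0,0],[0,0,-0.08,0,0,0],[0,0,-0.09,0,0,0],[0,0,-0.09,0,0,0],[0,0,-0.04,0,0,0],[0,0,0,0,0,0],[0,0,0,0,0,0]]' -0.18; python3 - <<'E'
from h import *
s=arm.observe();d=arm.get_image("wrist");np.savez("w7.npz",p=s["position"],r=s["ee_rot"],K=d["intrinsics"],M=d["mount"],f=d["frame"])
sd=arm.get_image("side");q=proj(sd,[.54,.1,.03])[0].astype(int)
a=cv2.resize(d["frame"][120:330,170:450,::-1],(800,600),interpolation=cv2.INTER_CUBIC)
b=cv2.resize(sd["frame"][q[1]-45:q[1]+45,q[0]-60:q[0]+60,::-1],(320,240),interpolation=cv2.INTER_CUBIC);a[:240,:320]=b
cv2.imwrite("pics/w7.png",a);go(.639,.080,.10,-.186)
E
```

```text
clock: 38.55
position: [0.4951, 0.0676, 0.1672]
ee_rot: [2.417, 2.004, 0.003]
force: [-0.6, -0.8, 0.3]
width: 0.587
gripper_force: 0.0
[0.0988, 0.3508, 0.1628] yaw now -0.186 p [0.4939, 0.0671, 0.1653] turn(rad) (0.001, [-0.0005, 0.0004, 0.0])
```

View pics/w7.png

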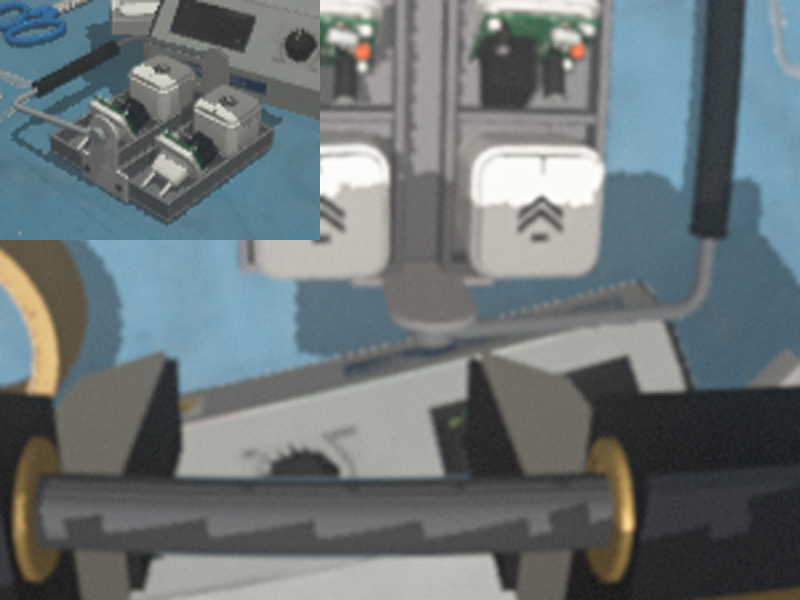

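All four parts sit upright in their pockets. The grip sleeve is at (722,60) to (711,235). I'll locate it and plan the swing.

```bash
python3 - <<'E'
from h import *
w=np.load("w7.npz");W=lambda q,z:np.array([wray(w,170+a/2.857,120+b/2.857,z) for a,b in q])
a=-.186;x=np.array([np.cos(a),np.sin(a)]);y=np.array([-x[1],x[0]]);o=np.array([.5378,.099])
L=lambda q:np.c_[(q[:,:2]-o)@x-.003,(q[:,:2]-o)@y].round(4).tolist()
print("grip",L(W([(722,60),(716,150),(711,235)],.045)));print("caps",L(W([(322,218),(537,212)],.051)))
E
```

```text
grip [[0.1023, 0.0164], [0.1027, -0.0155], [0.1042, -0.0466]]
caps [[-0.0358, -0.0392], [0.0363, -0.037]]
```

```bash
python3 -m creep '[[0.01,0.035,0,0,0,0],[0.02,0.07,0,0,0,0],[0.02,0.07,0,0,0,0],[0.02,0.07,0,0,0,0],[0.02,0.07,0,0,0,0],[0.009,0.036,0,0,0,0],[0,0,0.06,0,0,0],[0,0,0.08,0,0,0],[0,0,0.06,0,0,0],[0,0,0.03,0,0,0],[0,0,0,0,0,0],[0,0,0,0,0,0]]'; python3 - <<'E'
from h import *
go(.6391,.0799,.0125,-.186)
a=np.radians(np.arange(-10,95,5));X=np.cos(a)*.1046/.4;Z=np.sin(a)*.1046/.4
print([[0,round(float(u),4),round(float(-v),4),0,0,0] for u,v in zip(np.diff(X),np.diff(Z))])
E
```

```text
clock: 39.65
position: [0.6393, 0.0808, 0.0735]
ee_rot: [-2.416, -2.006, 0.002]
force: [0.2, 0.4, 0.1]
width: 0.589
gripper_force: 0.0
[-0.0022, 0.0001, 0.1524] yaw now -0.185 p [0.6393, 0.0808, 0.0735] turn(rad) (0.002, [-0.0009, 0.0001, 0.0004])
[[0, 0.003, -0.0226, 0, 0, 0], [0, 0.001, -0.0228, 0, 0, 0], [0, -0.001, -0.0228, 0, 0, 0], [0, -0.003, -0.0226, 0, 0, 0], [0, -0.0049, -0.0223, 0, 0, 0], [0, -0.0069, -0.0218, 0, 0, 0], [0, -0.0087, -0.0211, 0, 0, 0], [0, -0.0105, -0.0202, 0, 0, 0], [0, -0.0123, -0.0192, 0, 0, 0], [0, -0.0139, -0.0181, 0, 0, 0], [0, -0.0154, -0.0168, 0, 0, 0], [0, -0.0168, -0.0154, 0, 0, 0], [0, -0.0181, -0.0139, 0, 0, 0], [0, -0.0192, -0.0123, 0, 0, 0], [0, -0.0202, -0.0105, 0, 0, 0], [0, -0.0211, -0.0087, 0, 0, 0], [0, -0.0218, -0.0069, 0, 0, 0], [0, -0.0223, -0.0049, 0, 0, 0], [0, -0.0226, -0.003, 0, 0, 0], [0, -0.0228, -0.001, 0, 0, 0]]
```

```bash
python3 -m creep '[[-0.002,0,0.05,0,0,0],[0,0,0.05,0,0,0],[0,0,0.03,0,0,0],[0,0,0.015,0,0,0],[0,0,0.007,0,0,0],[0,0,0,0,0,0]]'; python3 -m creep '[[0,0,0,0,0,0],[0,0,0,0,0,0],[0,0,0,0,0,0],[0,0,0,0,0,0],[0,0,0,0,0,0],[0,0,0,0,0,0],[0,0,0,0,0,0],[0,0,0,0,0,0],[0,0,0,0,0,0],[0,0,0,0,0,0]]' 1 8
```

```text
clock: 40.15
position: [0.64, 0.08, 0.0137]
ee_rot: [2.418, 2.006, 0.001]
force: [-0.1, -0.3, 0.6]
width: 0.587
gripper_force: 0.0
clock: 40.98
position: [0.6399, 0.0798, 0.0133]
ee_rot: [2.418, 2.006, 0.0]
force: [0.6, 0.1, 1.5]
width: 0.148
gripper_force: 8.0
```

Gripping the sleeve at 13.6 mm and 8 N. Next I swing it up along the arc, in two calls.

```bash
python3 -m creep '[[0,0.003,-0.0226,0,0,0],[0,0.001,-0.0228,0,0,0],[0,-0.001,-0.0228,0,0,0],[0,-0.003,-0.0226,0,0,0],[0,-0.0049,-0.0223,0,0,0],[0,-0.0069,-0.0218,0,0,0],[0,-0.0087,-0.0211,0,0,0],[0,-0.0105,-0.0202,0,0,0],[0,-0.0123,-0.0192,0,0,0],[0,-0.0139,-0.0181,0,0,0],[0,0,0,0,0,0]]'; python3 -c "
from h import *
s=arm.observe();print(((np.array(s['position'])[:2]-[.5378,.099])@[.983,-.185]).round(4))"
```

```text
clock: 41.9
position: [0.618, 0.0848, 0.1012]
ee_rot: [2.416, 2.005, 0.005]
force: [5.5, -1.4, 2.6]
width: 0.145
gripper_force: 8.0
0.0814
```

```bash
python3 -m creep '[[0,0,0,0,0,0],[0,0,0,0,0,0]]'
```

```text
clock: 42.07
position: [0.619, 0.0846, 0.0997]
ee_rot: [2.417, 2.005, 0.006]
force: [6.2, -0.5, 4.7]
width: 0.149
gripper_force: 8.0
```

```bash
python3 -m creep '[[0,0.003,-0.0024,0,0,0],[0,0,0,0,0,0]]'
```

```text
clock: 42.23
position: [0.6189, 0.0845, 0.0998]
ee_rot: [-2.417, -2.006, -0.002]
force: [4.5, 0.6, 2.2]
width: 0.151
gripper_force: 8.0
```

```bash
python3 -m creep '[[0,0.003,-0.0024,0,0,0],[0,0,0,0,0,0]]'; python3 -m creep '[[0,0.002,-0.0015,0,0,0],[0,0,0,0,0,0]]'
```

```text
clock: 42.4
position: [0.6188, 0.0841, 0.1]
ee_rot: [-2.416, -2.006, 0.002]
force: [0.4, 2.2, 0.2]
width: 0.15
gripper_force: 8.0
clock: 42.57
position: [0.619, 0.0834, 0.1003]
ee_rot: [-2.416, -2.005, 0.004]
force: [-1.4, 1.8, -3.0]
width: 0.15
gripper_force: 8.0
```

```bash
python3 -m creep '[[0,-0.001,0.001,0,0,0],[0,-0.0154,-0.0168,0,0,0],[0,-0.0168,-0.0154,0,0,0],[0,-0.0181,-0.0139,0,0,0],[0,0,0,0,0,0],[0,0,0,0,0,0]]'
```

```text
clock: 43.07
position: [0.6009, 0.0866, 0.1206]
ee_rot: [2.416, 2.004, 0.002]
force: [3.7, -2.6, 4.2]
width: 0.142
gripper_force: 8.1
```

```bash
python3 -m creep '[[0,0.0022,-0.0032,0,0,0],[0,-0.0180,-0.0143,0,0,0],[0,-0.019,-0.0125,0,0,0],[0,-0.02,-0.0107,0,0,0],[0,0,0,0,0,0],[0,0,0,0,0,0]]'; python3 -c "
from h import *
s=arm.observe();print(((np.array(s['position'])[:2]-[.5378,.099])@[.983,-.185]).round(4))"
```

```text
clock: 43.57
position: [0.5781, 0.0911, 0.1363]
ee_rot: [2.417, 2.006, -0.0]
force: [3.5, -2.9, 5.3]
width: 0.134
gripper_force: 8.5
0.041
```

The fingers have ridden up the sleeve: the width is falling and z is high for this bail angle. I'll open slightly so the sleeve stays trapped, go 10 mm lower and re-pinch.

```bash
python3 -m creep '[[0,0,0,0,0,0],[0,0,0.013,0,0,0],[0,0,0.013,0,0,0],[0,0,0,0,0,0]]' 0.55; python3 -m creep '[[0,0,0,0,0,0],[0,0,0,0,0,0],[0,0,0,0,0,0],[0,0,0,0,0,0],[0,0,0,0,0,0]]' 1 8; python3 -c "
from h import *
s=arm.observe();print(((np.array(s['position'])[:2]-[.5378,.099])@[.983,-.185]).round(4))"
```

```text
clock: 43.9
position: [0.5771, 0.0913, 0.1234]
ee_rot: [-2.416, -2.006, 0.004]
force: [0.3, 0.3, -0.7]
width: 0.222
gripper_force: 0.1
clock: 44.32
position: [0.5781, 0.0914, 0.1247]
ee_rot: [-2.417, -2.006, 0.001]
force: [-2.7, 0.3, -4.4]
width: 0.149
gripper_force: 8.0
0.041
```

```bash
python3 -m creep '[[0,-0.001,0.002,0,0,0],[0,-0.0125,-0.0046,0,0,0],[0,-0.0125,-0.0046,0,0,0],[0,-0.0127,-0.0033,0,0,0],[0,-0.0126,-0.0032,0,0,0],[0,0,0,0,0,0],[0,0,0,0,0,0]]'
```

```text
clock: 44.9
position: [0.5585, 0.0953, 0.1311]
ee_rot: [2.417, 2.006, 0.001]
force: [0.6, -0.1, 4.0]
width: 0.15
gripper_force: 8.0
```

```bash
python3 -m creep '[[0,-0.013,-0.004,0,0,0],[0,-0.013,-0.003,0,0,0],[0,-0.013,-0.002,0,0,0],[0,-0.0125,-0.001,0,0,0],[0,0,0,0,0,0],[0,0,0,0,0,0]]'; python3 -c "
from h import *
s=arm.observe();print(((np.array(s['position'])[:2]-[.5378,.099])@[.983,-.185]).round(4))"
```

```text
clock: 45.4
position: [0.5378, 0.0991, 0.1346]
ee_rot: [-2.417, -2.006, 0.0]
force: [-0.1, 1.8, 0.9]
width: 0.151
gripper_force: 8.0
0.0
```

```bash
python3 -m creep '[[0,0,0,0,0,0],[0,0,0,0,0,0],[0,0,0,0,0,0],[0,0,-0.003,0,0,0],[0,0,-0.005,0,0,0],[0,0,-0.007,0,0,0],[0,0,-0.007,0,0,0],[0,0,-0.005,0,0,0],[0,0,-0.003,0,0,0],[0,0,0,0,0,0],[0,0,0,0,0,0]]' 1 40; python3 - <<'E'
from h import *
sd=arm.get_image("side");np.savez("s8.npz",f=sd["frame"],r=sd["rvec"],t=sd["tvec"],K=sd["intrinsics"])
E
```

```text
clock: 46.32
position: [0.5382, 0.0988, 0.1466]
ee_rot: [2.418, 2.006, -0.0]
force: [-0.6, 0.1, -5.7]
width: 0.138
gripper_force: 40.0
```

```bash
python3 -m creep '[[0,0,-0.004,0,0,0],[0,0,-0.008,0,0,0],[0,0,-0.012,0,0,0],[0,0,-0.016,0,0,0],[0,0,-0.02,0,0,0],[0,0,-0.02,0,0,0],[0,0,-0.02,0,0,0],[0,0,-0.02,0,0,0],[0,0,-0.02,0,0,0],[0,0,-0.02,0,0,0],[0,0,-0.018,0,0,0],[0,0,-0.015,0,0,0],[0,0,-0.012,0,0,0],[0,0,-0.008,0,0,0],[0,0,-0.006,0,0,0],[0,0,-0.003,0,0,0],[0,0,0,0,0,0],[0,0,0,0,0,0],[0,0,0,0,0,0],[0,0,0,0,0,0]]'; python3 -m creep '[[0,0,0,0,0,0],[0,0,0,0,0,0],[0,0,0,0,0,0],[0,0,0,0,0,0],[0,0,0,0,0,0],[0,0,0,0,0,0],[0,0,0,0,0,0],[0,0,0,0,0,0],[0,0,0,0,0,0],[0,0,0,0,0,0],[0,0,0,0,0,0],[0,0,0,0,0,0]]'
```

```text
clock: 48.03
position: [0.5381, 0.0988, 0.2351]
ee_rot: [-2.418, -2.006, 0.001]
force: [0.2, 0.7, -5.3]
width: 0.14
gripper_force: 40.0
clock: 49.03
position: [0.5383, 0.0989, 0.2354]
ee_rot: [2.418, 2.006, -0.0]
force: [-0.2, 0.6, -5.9]
width: 0.137
gripper_force: 40.0
```

```bash
python3 -m creep '[[0,0,0,0,0,0],[0,0,0,0,0,0]]' >/dev/null; python3 - <<'E'
from h import *
from scipy.optimize import minimize
s1=arm.get_image("side");s2=None
for _ in range(6):s2=arm.get_image("side")
print("motion",np.abs(s1["frame"].astype(int)-s2["frame"]).mean(2).max(), np.abs(s1["frame"].astype(int)-s2["frame"]).mean())
e=cv2.Canny(cv2.cvtColor(s2["frame"],cv2.COLOR_RGB2GRAY),40,100);D=np.minimum(cv2.distanceTransform(255-e,cv2.DIST_L2,5),8)
h,k=.067,.068;seg=[]
T=lambda a,b,z:np.array([a,b,z])
for z in(.024,.004):
    seg+=[(T(-h,k,z),T(-h,-k,z)),(T(-h,k,z),T(h,k,z))]
seg+=[(T(-h,-k,.024),T(h,-k,.024)),(T(-h,k,.024),T(-h,k,.004)),(T(-h,-k,.024),T(-h,-k,.004))]
P=np.vstack([a+(b-a)*np.linspace(0,1,40)[:,None] for a,b in seg])
def f(q):
    R=Ro.from_euler("xyz",[q[3],q[4],-.186+q[5]])
    W=Ro.from_euler("z",0).apply(R.apply(P))+[.538+q[0],.099+q[1],.1+q[2]]
    uv=proj(s2,W);return cv2.remap(D,uv[:,0].astype(np.float32).reshape(-1,1),uv[:,1].astype(np.float32).reshape(-1,1),cv2.INTER_LINEAR,borderValue=8).mean()
best=[]
for rx in(-.1,0,.1):
  for ry in(-.1,0,.1):
    r=minimize(f,[0,0,0,rx,ry,0],method="Nelder-Mead",options=dict(initial_simplex=np.vstack([[0,0,0,rx,ry,0]]+[np.array([0,0,0,rx,ry,0])+d for d in np.diag([.005,.005,.005,.05,.05,.03])]),maxiter=900));best.append((r.fun,r.x.round(3).tolist()))
best.sort();print(f(np.zeros(6)));[print(b) for b in best[:4]]
E
```

```text
motion 12.333333333333334 1.1222902494331066
1.4988588
(np.float64(0.7006490230560303), [0.002, -0.007, 0.005, 0.15, -0.029, -0.065])
(np.float64(0.707075834274292), [0.0, -0.005, 0.008, 0.16, -0.097, -0.021])
(np.float64(0.7546488046646118), [0.002, -0.01, 0.002, 0.164, -0.058, 0.002])
(np.float64(0.7807727456092834), [-0.004, 0.002, 0.001, 0.157, 0.093, -0.003])
```

```bash
python3 - <<'E'
from h import *
from scipy.optimize import minimize
s=arm.get_image("side");s8=np.load("s8.npz")
h,k=.067,.068;T=lambda a,b,z:np.array([a,b,z])
def pts(zb):
    seg=[(T(-h,k,.024),T(-h,-k,.024)),(T(-h,k,.024),T(h,k,.024)),(T(-h,-k,.024),T(h,-k,.024)),(T(-h,k,zb),T(-h,-k,zb)),(T(-h,k,.024),T(-h,k,zb)),(T(-h,-k,.024),T(-h,-k,zb))]
    return np.vstack([a+(b-a)*np.linspace(0,1,40)[:,None] for a,b in seg])
g=np.array([0,0,.165])
for n,im,z0 in(("bench",cv2.imread("pics/side2.png")[:,:,::-1],0),("low",s8["f"],.012),("now",s["frame"],.1)):
    e=cv2.Canny(cv2.cvtColor(np.ascontiguousarray(im),cv2.COLOR_RGB2GRAY),40,100);D=np.minimum(cv2.distanceTransform(255-e,cv2.DIST_L2,5),6)
    for zb in(0,.004):
        P=pts(zb)
        def f(q,rx):
            W=Ro.from_euler("z",-.186).apply(Ro.from_euler("xy",[rx,q[3]]).apply(P-g)+g+[q[0],q[1],0])+[.538,.099,z0+q[2]]
            uv=proj(s,W).astype(np.float32);return cv2.remap(D,uv[:,:1],uv[:,1:],cv2.INTER_LINEAR,borderValue=6).mean()+.02*((np.array(q[:3])/.004)**2).sum()+.02*(q[3]/.05)**2
        print(n,zb,[(rx,round(r.fun,2),r.x.round(3).tolist()) for rx in(-.1,-.05,0,.05,.1,.15,.2) for r in[min((minimize(f,[0,y,0,0],args=(rx,),method="Nelder-Mead",options=dict(initial_simplex=np.vstack([[0,y,0,0],[.004,y,0,0],[0,y+.004,0,0],[0,y,.004,0],[0,y,0,.03]]))) for y in(-.004,.004)),key=lambda r:r.fun)]])
E
```

```text
bench 0 [(-0.1, np.float64(1.29), [0.0, -0.003, 0.004, 0.014]), (-0.05, np.float64(0.99), [0.005, 0.008, -0.007, 0.002]), (0, np.float64(0.78), [0.002, 0.002, -0.003, -0.004]), (0.05, np.float64(0.79), [-0.003, -0.003, 0.0, -0.023]), (0.1, np.float64(1.0), [-0.003, -0.006, 0.005, -0.011]), (0.15, np.float64(1.12), [0.0, -0.008, 0.008, -0.05]), (0.2, np.float64(1.22), [0.002, -0.007, 0.008, 0.001])]
bench 0.004 [(-0.1, np.float64(1.29), [0.001, -0.003, 0.003, 0.018]), (-0.05, np.float64(0.92), [0.003, 0.009, -0.007, 0.0]), (0, np.float64(0.76), [0.001, 0.003, -0.004, 0.0]), (0.05, np.float64(0.79), [-0.003, -0.003, -0.0, -0.015]), (0.1, np.float64(0.99), [-0.005, -0.006, 0.005, -0.019]), (0.15, np.float64(1.25), [0.0, -0.001, -0.002, -0.015]), (0.2, np.float64(1.21), [0.003, -0.008, 0.006, 0.003])]
low 0 [(-0.1, np.float64(0.98), [0.003, 0.003, -0.002, -0.072]), (-0.05, np.float64(0.86), [-0.0, 0.007, -0.007, -0.007]), (0, np.float64(0.73), [-0.002, 0.001, -0.003, -0.009]), (0.05, np.float64(0.78), [-0.001, -0.001, -0.001, 0.016]), (0.1, np.float64(0.85), [0.0, -0.003, 0.002, 0.039]),
[... 618 characters left out ...]
.001, -0.037]), (0, np.float64(0.72), [-0.0, -0.001, 0.001, -0.02]), (0.05, np.float64(0.73), [-0.0, -0.004, 0.002, 0.008]), (0.1, np.float64(0.77), [-0.002, -0.006, 0.004, 0.029]), (0.15, np.float64(0.9), [-0.002, -0.005, 0.007, 0.079]), (0.2, np.float64(1.2), [0.002, -0.006, 0.009, 0.026])]
now 0.004 [(-0.1, np.float64(0.99), [0.003, 0.006, -0.001, -0.049]), (-0.05, np.float64(0.83), [0.001, 0.004, -0.001, -0.025]), (0, np.float64(0.65), [-0.002, 0.0, -0.002, -0.021]), (0.05, np.float64(0.64), [-0.0, -0.001, 0.001, 0.026]), (0.1, np.float64(0.73), [-0.001, -0.006, 0.004, 0.027]), (0.15, np.float64(0.89), [-0.002, -0.006, 0.007, 0.081]), (0.2, np.float64(1.12), [0.0, -0.006, 0.008, 0.017])]
```

The constrained fit puts the carrier within about 0.03 rad of level, the same as the bench baseline, and the frames show it still. I'm handing in.

```bash
python3 -c "
from cell import arm
print(arm.observe()['clock'],arm.observe()['force']);print(arm.sign_off())"
```

```text
49.6 [ 0.08581425 -0.17873797 -5.96886855]
the job is handed in; nothing more can be done
None
```

The job is handed in, but the sign-off gave no pass or fail result: the module and both caps are seated in their pockets, and the carrier hangs still and about level from its bail grip, roughly 10 cm above the bench, at 49.6 s of the 70 s allowed.

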